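# Refill the rotary sample dispenser on the fair stand

## Robot

A 7-joint arm with a two-finger parallel gripper is mounted at the origin on the work surface. World frame = base frame: x ahead of the robot, y to its left, z up, the work surface at z = 0. Lengths are in m, angles in rad, forces in N, time in s.
With the tool pointing down it reaches from about 0.425 to 0.95 m from the base axis. Payload 16.7 kg.
Tool frame: the origin (TCP) lies at the very end of the fingers, on their centre line; the grasp point (between the pads) lies 19 mm behind it (manip.grip_depth is the distance from the TCP to the grasp point, in m); z points along the fingers, x is the direction in which the jaws open and shut, and the axes are right-handed (so a half turn about z gives the same grasp; the last joint's range is limited). The gripper opens to 94 mm and grips with 3 to 60 N. Pads are 16 mm wide; open, the fingers measure 119 mm over their backs; the gripper's body (75 mm by 177 mm) begins 78 mm behind the grasp point.
Start: joints at [-1.371, 0.426, 0.074, 1.606, -0.034, 1.111, -0.067], TCP at [0.231, 0.634, 0.18] pointing down, gripper open.
Joint ranges: [-2.85, 2.85], [-0.5, 2.14], [-1.23, 1.37], [0.21, 2.46], [-1.02, 4.16], [0.16, 2.05], [-2.73, 2.73]. Speed limits (rad/s): [1.89, 1.89, 2.39, 2.39, 3.01, 3.01, 3.01].

## Interface

Orientations are given as a rotation vector (axis times angle).
In Python, from station import manip, optics, job gives the robot as it stands.
- The arm moves only by the shell command python3 -m crank 'ROWS' [FORCE]. ROWS is JSON, a list that holds one entry, the list of rows, each a list of 7 numbers: the shift along the world's x, y, z in units of 100 mm (1.0 is 100 mm), then the turn, a rotation vector about the world's x, y, z in units of pi rad (1.0 is pi rad), then the finger opening in mm, from 0 to 94. A call has 1 to 5 rows; each row is the pose to reach, as a shift and turn from the pose measured when the call began, turning the shorter way round; what a row does not reach only later rows make up. A row lasts 1/12 s, in which the tool goes at most 41.7 mm and 7.16 degrees, less where a joint would pass 70% of its speed; a pose out of reach is approached as far as the arm can. A call with a number of a shift or a turn outside -1 to 1 is refused whole. A call with a gripper value outside its range is refused whole. The fingers move at their own pace and stop on an object; FORCE is the grip in N (left out, the last holds). Time passes only in rows, so rows that repeat a pose let the fingers close. It gives the time, the measured TCP pose, the force and the opening at its end, in the units of the state.
- manip.observe(): the state, without advancing time (a new reading comes with each control period).
- optics.camera(name): name is "side" or "top"; returns a dict with "color" (420x560x3 uint8, red, green, blue), "fx", "fy", "cx", "cy" (pixels), "world_from_camera" (4x4, takes a point from camera to world coordinates). Camera axes: x right, y down, z forward; pixel columns grow to the right and rows downward; lengths in m; the calibration is good to about 2 mm. A picture is of the moment at which its call begins. There is no depth.
- job.job_done(): hands the job in, once; it reports no verdict.
Trained networks look in a picture, given as the dict that the camera call returned (one of the last four; its "shot" number tells which), for a name from the list of things; names that differ only in an ending like _2 or _b are one class to them, and where a whole thing is asked for, a point or a joint stands for the part that bears it (a point fixed in the world has none). Each returns a list of dicts, best first, with "score" (0 to 1); they miss things now and then, are a little off and sometimes report something else, mostly with a low value. They report only what shows in the picture. A call takes as long as a camera call.
- optics.find_in(picture, name): "centre" ([x, y, z] in m, in world coordinates, good to about 4 mm: the middle of the surface that is visible of it).
The state is a dict: "clock": time; "joints": joint angles; "joint_velocities": joint speeds; "tau": joint torques, N m; "position": TCP position; "tcp_rot": TCP orientation; "contact_force": force on the tool from outside, world axes, zero at the start; "torque": the same for the moment, N m; "opening": finger opening in m.
Only numpy, scipy, OpenCV 4.12 (cv2) and the standard library are available. Lean on these libraries where they do the work, as an engineer would, in place of code of your own. Each camera call takes 0.05 s, during which the arm holds its last target.

## Task

Refill the tilted sample dispenser: pull up the plunger knob of its self-closing shutter, swing the shutter fully open against its spring and drop the plunger behind the striker so that it stays open by itself. Turn the carousel with the knob on its hub until the one empty compartment lies under the loading opening, and stand the small white carton in it, upright on the compartment's floor. Leave the shutter latched open and that compartment under the opening, and do not disturb the other things on the table.

Things in the scene. Friction and masses are not known exactly. Their poses are not given: they have to be found in the camera images.
- dispenser: the fixed dispenser: a white drum tilted on a grey foot, 305 mm across and 78 mm deep below its flat clear cover. Origin on the table under the cover's centre, z up, x level towards the raised back, y to its left. Cover's centre 150 mm above the table, its back edge 217 mm, its front edge 83 mm.
- shutter (a joint): swing of the flat aluminium shutter plate (3 mm) about its pivot post, rad: 0 closed over the loading opening, growing clockwise as seen from above the cover (along the tilted axis), hard stop at 1.64, 1.50 when it rests latched. A torsion spring always pulls it shut: 0.25 N m when closed, 0.9 N m when open, so about 2 to 6.5 N at its knob, 140 mm from the pivot; some damping.
- plunger (a joint): lift of the spring plunger on the shutter, m: 0 down, 0.022 fully pulled; a spring pushes it down (3 to 5 N). It slides along the tilted axis. Its 10 mm pin hangs below the shutter, outside the drum; pulled less than 12 mm it runs against the striker's block when the shutter reaches about 1.36; pulled 13 mm or more it passes over. Past the block (shutter at 1.50 to 1.62) it can drop behind it, and the block then holds the shutter.
- carousel (a joint): turn of the six-compartment carousel in the drum, rad, anticlockwise positive seen from above the cover: 0 (or any whole turn, 6.283) when the empty compartment is under the loading opening. Turns without end either way, stays where it is left (friction 0.09 N m).
- shutter_knob (a point): centre of the round steel plunger knob on the shutter's outer ear: 28 mm diameter, 26 mm tall (13 mm up and down from this point), free to spin about its own axis, 9 mm clear above the shutter plate when down. z axis along the tilted axis. It moves with the shutter and rises with the plunger.
- shutter_pivot (a point): point on the shutter's pivot axis, level with the knob's centre when the plunger is down. Its frame is the drum's: z is the drum's axis, tilted 0.46 rad (26.4 deg) from vertical towards the dispenser's front (the lower side, with the loading opening); x runs up the slope to the back, y to the left. The shutter opens clockwise about z. A 28 mm tall post with the spring's coil stands here.
- latch_point (a point): where the knob's centre lies when the shutter is latched open with the plunger down (drum frame). The steel striker bracket is under it.
- hub_knob (a point): centre of the black bar knob on the carousel's hub, on the carousel's axis: bar 56 mm long (x axis), 16 mm wide (y axis), 32 mm tall, its top 16 mm above this point, z along the tilted axis; its foot, a 50 mm disc, starts 13 mm below this point and the clear cover lies 30 mm below. It turns with the carousel: with the joint at 0 the bar lies along the drum's x.
- load_point (a point): point on the drum, at the height of the compartments' floor, under the loading opening; drum frame (x up the slope, y left, z along the tilted axis). The clear cover's top is 68 mm above it along z, the cover is 4 mm thick. The opening in the cover spans -40 to +47 mm in x and -48 to +48 mm in y from this point.
- empty_slot (a point): middle of the empty compartment's floor, turning with the carousel; coincides with load_point when that compartment is under the opening; z along the tilted axis, x towards the carousel's axis, 95 mm away. The compartment is a 60 degree sector from 46 to 146 mm from the axis, with dividers 3 mm thick and 34 mm high; the other five hold cartons of the same kind, fixed.
- carton_mid (a point): centre of the loose white carton on the table: 52 mm (x) by 42 mm (y) by 48 mm tall, plain, with a small brown flap on top, about 70 g; it stands upright.
- tin_mid (a point): centre of a round metal tin, 60 mm diameter, 46 mm tall (bystander)
- memo_mid (a point): centre of a white memo block on a little wooden pallet, 62 mm square, 62 mm tall (bystander)
- pencup_mid (a point): middle of a steel pen cup, 68 mm diameter, 85 mm tall, pens up to 125 mm (bystander)
- bottle_mid (a point): centre of a clear drinks bottle, 64 mm diameter, 200 mm tall (bystander)
- tape_mid (a point): centre of a grey tape measure lying flat, 62 by 58 mm, 34 mm tall (bystander)
- spool_mid (a point): centre of a wire spool lying flat, 72 mm diameter, 40 mm tall (bystander)
- pliers_mid (a point): point on a pair of pliers with orange handles lying flat, 160 mm long, 16 mm thick (bystander)

How it is judged:
On the way, in this order (a step that is already met when the one before it is completed fails the run):
1. the shutter is wound open and the plunger is down behind the striker (value of joint shutter above 1.43 rad and value of joint plunger below 0.005 m), for 0.3 s.
2. the carton stands in the empty compartment under the opening (distance between empty_slot and load_point below 0.016 m and x of carton_mid in the frame of empty_slot between -0.05 and 0.036 m and y of carton_mid in the frame of empty_slot between -0.055 and 0.055 m and z of carton_mid in the frame of empty_slot below 0.03 m), for 0.2 s.
At the end, for the whole second after the job is handed in: Shutter latched open by itself (over 1.43 rad, plunger within 5 mm of down), empty compartment under the opening (within 16 mm), carton released on its floor, upright to it within 0.2 rad (centre -50 to 36 mm in x, 55 mm in y of its middle, 18 to 30 mm above its floor) (all of step 1 and all of step 2 and z of carton_mid in the frame of empty_slot above 0.018 m and angle between the z axis of carton_mid and the z axis of empty_slot, either way round below 0.2 rad); the robot touches nothing.
It fails at once if a bystander is moved by more than 30 mm (distance of any of tin_mid, memo_mid, pencup_mid, bottle_mid, tape_mid, spool_mid, pliers_mid from where it was at the start of the episode above 0.03 m).
It also fails if it takes over 72 s, if anything falls off the work surface, if the arm or the gripper's body presses on something with over 40 N, if the wrist force passes 120 N, or if a joint passes its speed limit or range.

## Working session

There is one attempt and no reset: what is moved stays moved. The work goes in short steps, Python scripts to look and compute and a shell command to move; the robot and the scene stay as the last step left them, time stands still between calls to the robot, and variables do not carry over. Pictures are saved under pics/ and viewed, and the job is handed in when it is done.

```bash
ls; mkdir -p pics; python3 - <<'E'
from station import manip, optics, job
import cv2
s=manip.observe(); print(s)
for n in ["side","top"]:
    c=optics.camera(n); cv2.imwrite(f"pics/{n}0.png",c["color"][:,:,::-1]); print(n,c["fx"],c["cx"],c["cy"],c["world_from_camera"].round(3).tolist() if hasattr(c["world_from_camera"],'round') else c["world_from_camera"])
    for o in ["shutter_knob","shutter_pivot","shutter","hub_knob","carton_mid","dispenser","latch_point","carousel","tin_mid","memo_mid","pencup_mid","bottle_mid","tape_mid","spool_mid","pliers_mid"]:
        try:
            r=optics.find_in(c,o); print(o,[(([round(float(v),3) for v in d["centre"]]),round(d["score"],2)) for d in r[:3]])
        except Exception as e: print(o,e)
E
```

```text
pics
{'clock': 0.0, 'joints': array([-1.37151852,  0.4267805 ,  0.07387374,  1.60661012, -0.03410933,
        1.11078842, -0.06704816]), 'joint_velocities': array([-3.24378895e-04,  1.84519993e-04,  7.16487445e-05,  1.59940167e-03,
       -1.83348955e-03,  2.35250101e-04,  4.95463497e-04]), 'tau': array([ 1.80643547e-03, -9.35816717e+01,  3.66793223e+00, -4.54186070e+01,
       -4.87503363e-02,  2.03762774e-02,  1.52661305e-04]), 'position': array([0.23056168, 0.63389564, 0.17884259]), 'tcp_rot': array([ 2.57249630e+00,  1.80182416e+00, -1.60784587e-03]), 'contact_force': array([-0.11568336,  0.1316482 ,  0.07863612]), 'torque': array([-0.0242176 , -0.06591677, -0.0361106 ]), 'opening': 0.09406594366411138}
side 412.16527803911623 280.60143237862223 207.59692463300246 [[0.992, -0.085, 0.091, 0.507], [-0.124, -0.631, 0.766, -0.715], [-0.008, -0.771, -0.636, 0.704], [0.0, 0.0, 0.0, 1.0]]
shutter_knob []
shutter_pivot [([0.603, -0.299, 0.175], 0.72)]
shutter []
hub_knob [([0.609, -0.205, 0.18], 0.77), ([0.627, -0.054, 0.11], 0.62)]
carton_mid [([0.59, 0.325, 0.052], 0.81)]
dispenser [([
[... 867 characters left out ...]
9)]
hub_knob [([0.614, -0.198, 0.184], 0.63), ([0.63, -0.051, 0.112], 0.48)]
carton_mid [([0.582, 0.32, 0.045], 0.85), ([0.453, 0.363, 0.059], 0.28)]
dispenser [([0.611, -0.217, 0.156], 0.82), ([0.554, 0.188, 0.055], 0.68)]
latch_point [([0.613, -0.215, 0.157], 0.6)]
carousel [([0.612, -0.199, 0.187], 0.79)]
tin_mid [([0.466, 0.182, 0.049], 0.93), ([0.607, -0.214, 0.156], 0.24)]
memo_mid []
pencup_mid [([0.559, 0.186, 0.054], 0.67)]
bottle_mid [([0.687, 0.365, 0.126], 0.8)]
tape_mid [([0.673, 0.211, 0.034], 0.87)]
spool_mid [([0.421, -0.348, 0.041], 0.88), ([0.612, -0.216, 0.158], 0.53), ([0.615, -0.195, 0.183], 0.31)]
pliers_mid [([0.454, -0.01, 0.013], 0.95), ([0.455, 0.362, 0.062], 0.62)]
```

View pics/side0.png

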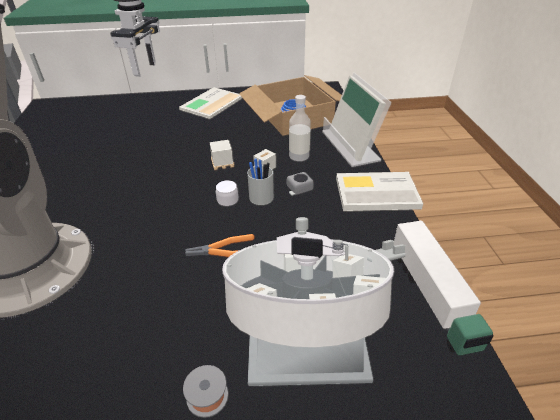

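View pics/top0.png

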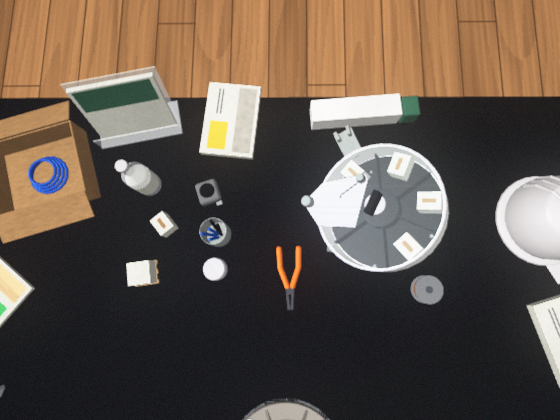

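```bash
python3 - <<'E'
import cv2
a=cv2.imread("pics/top0.png")[120:290,290:460]; cv2.imwrite("pics/top0z.png",cv2.resize(a,None,fx=3.5,fy=3.5,interpolation=cv2.INTER_CUBIC))
a=cv2.imread("pics/side0.png")[205:345,210:420]; cv2.imwrite("pics/side0z.png",cv2.resize(a,None,fx=3.8,fy=3.8,interpolation=cv2.INTER_CUBIC))
E
```

```text
(no output)
```

View pics/top0z.png

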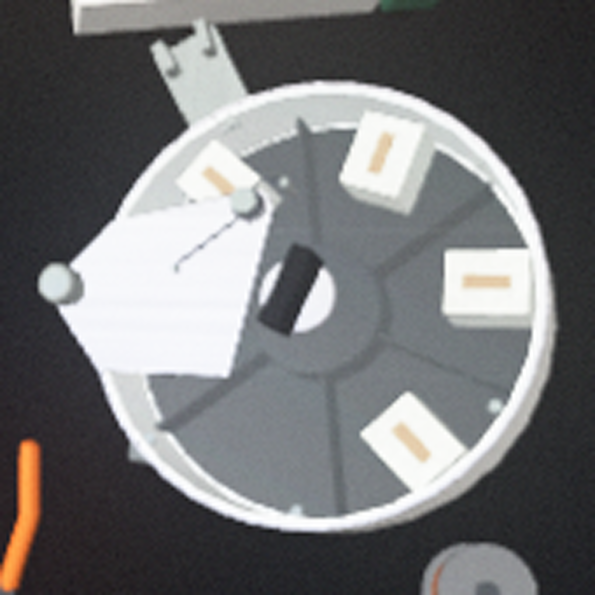

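View pics/side0z.png

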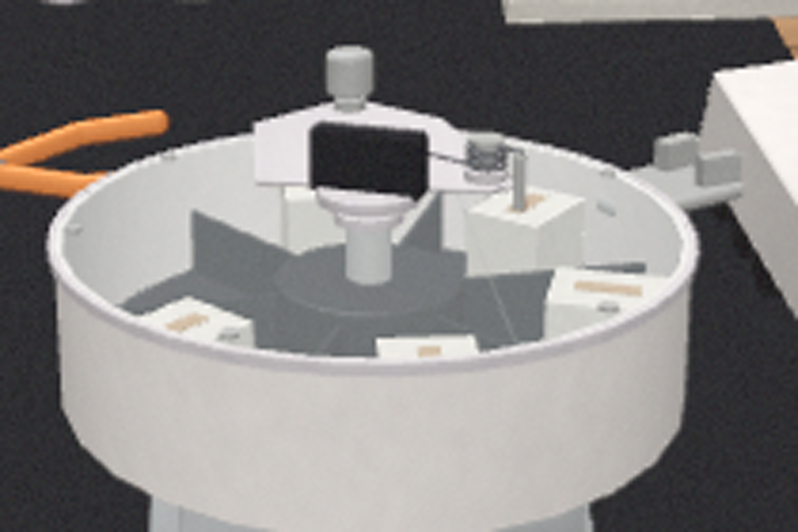

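```bash
cat > g.py <<'E'
import numpy as np
from scipy.optimize import least_squares
TH=0.46
def proj(c,P):
    T=np.linalg.inv(np.array(c["world_from_camera"])); P=np.atleast_2d(P)
    q=P@T[:3,:3].T+T[:3,3]; return np.c_[c["fx"]*q[:,0]/q[:,2]+c["cx"],c["fy"]*q[:,1]/q[:,2]+c["cy"]]
def frame(phi):
    X=np.array([np.cos(phi)*np.cos(TH),np.sin(phi)*np.cos(TH),np.sin(TH)])
    Y=np.array([-np.sin(phi),np.cos(phi),0]); return np.c_[X,Y,np.cross(X,Y)]
def tri(obs):
    f=lambda P:np.concatenate([proj(c,P)[0]-p for c,p in obs]); r=least_squares(f,[.6,-.2,.15]); return r.x,r.fun
E
python3 - <<'E'
from station import optics
from g import *
import pickle
S=optics.camera("side");T=optics.camera("top")
pickle.dump((S,T),open("cams.pkl","wb"))
tz=lambda l:np.array([[290+(a+.5)/3.5-.5,120+(b+.5)/3.5-.5] for a,b in l])
sz=lambda l:np.array([[210+(a+.5)/3.8-.5,205+(b+.5)/3.8-.5] for a,b in l])
rt=tz([(548,300),(325,82),(320,528),(110,380),(480,140),(170,150),(220,500)])
rs=sz([(48,245),(697,252),(375,370),(165,148),(620,165),(150,325),(600,330)])
t=np.linspace(0,2*np.pi,721)
def d(p,poly): return np.sort(np.linalg.norm(poly-p,axis=1))[0]
def res(v):
    R=frame(v[2]); C=np.array([v[0],v[1],.150])
    ring=C+0.1525*(np.c_[np.cos(t),np.sin(t),0*t]@R.T)
    a=proj(T,ring);b=proj(S,ring)
    out=[]
    for obs,poly in((rt,a),(rs,b)):
        c=poly.mean(0)
        for p in obs:
            i=np.argmin(np.linalg.norm(poly-p,axis=1)); n=poly[i]-c;n/=np.linalg.norm(n); out.append((p-poly[i])@n)
    h=C+R[:,2]*.03
    out+=list(proj(S,h)[0]-sz([(370,158)])[0]); out+=list(proj(T,h+R[:,2]*.016)[0]-tz([(292,289)])[0])
    return np.array(out)
best=min((least_squares(res,[.61,-.21,p],diff_step=1e-4) for p in(-1.2,-1.6,-1.9)),key=lambda r:r.cost)
print(best.x,best.cost,best.fun.round(2))
v=best.x;R=frame(v[2]);C=np.array([v[0],v[1],.15])
for n,a,b in[("knob",(60,283),(350,73)),("pivot",(247,202),(487,155)),("bar",(292,289),(370,158)),("brkA",(203,35),(677,150)),("brkB",(162,55),(718,165))]:
    P,f=tri([(T,tz([a])[0]),(S,sz([b])[0])]); print(n,P.round(4),f.round(2),"drum",(R.T@(P-C)).round(4))
for a,b in [((275,330),(305,250)),((290,335),(322,258)),((262,322),(297,244))]:
    # bar direction: intersect with plane z=.046
    q=[]
    for p in tz([a,b]):
        W=np.array(T["world_from_camera"]); r=W[:3,:3]@np.array([(p[0]-T["cx"])/T["fx"],(p[1]-T["cy"])/T["fy"],1]);o=W[:3,3]
        n=R[:,2];s=((C+n*.046-o)@n)/(r@n);q.append(R.T@(o+s*r-C))
    e=q[1]-q[0];print("bar ang",np.degrees(np.arctan2(e[1],e[0])),np.linalg.norm(e))
E
```

```text
[ 0.61372941 -0.21281579 -1.56866832] 19.89259980658686 [-0.55 -1.44 -0.21 -1.53 -1.2  -2.1  -2.29  0.59 -0.37  0.01  2.33 -0.88
 -3.18  0.11 -0.91  1.75 -1.65 -0.68]
knob [ 0.6322 -0.0514  0.1016] [-0.    0.01  0.01 -0.  ] drum [-0.1661  0.0188  0.0283]
pivot [ 0.6793 -0.176   0.1515] [ 0.   -0.08 -0.06  0.02] drum [-0.0322  0.0657  0.0176]
bar [ 0.615  -0.1984  0.1799] [ 0.01 -0.34 -0.26  0.06] drum [0.0004 0.0013 0.0332]
brkA [ 0.7978 -0.1521  0.1192] [-0.53  4.61  3.55 -1.07] drum [-0.0677  0.1842 -0.0008]
brkB [ 0.8211 -0.1305  0.0775] [ 0.48 -4.1  -3.18  0.96] drum [-0.1055  0.2075 -0.0286]
bar ang 67.21155864169447 0.05455907517290261
bar ang 65.1698151888321 0.05285611721988929
bar ang 63.4740113244788 0.054706346554169935
```

```bash
python3 - <<'E'
import cv2
a=cv2.imread("pics/side0.png")[300:400,230:390]; cv2.imwrite("pics/side0f.png",cv2.resize(a,None,fx=5,fy=5,interpolation=cv2.INTER_CUBIC))
E
```

```text
(no output)
```

View pics/side0f.png

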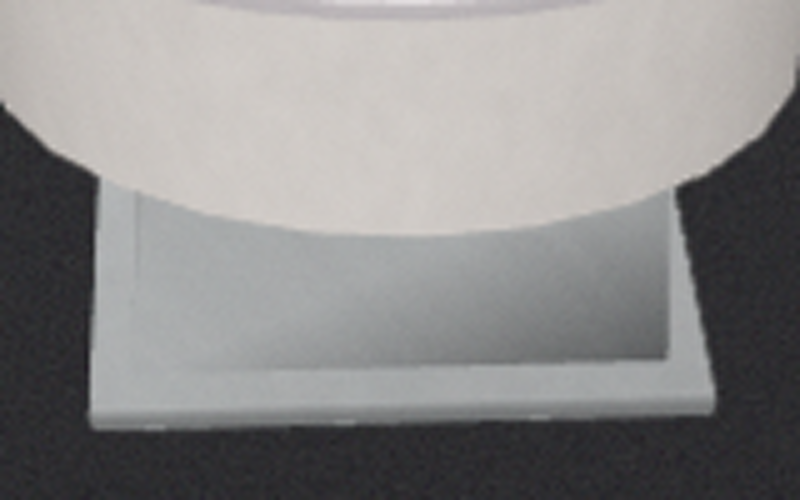

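```bash
cat >> g.py <<'E'
def ray(c,p,pt,n):
    W=np.array(c["world_from_camera"]); r=W[:3,:3]@np.array([(p[0]-c["cx"])/c["fx"],(p[1]-c["cy"])/c["fy"],1]);o=W[:3,3]
    return o+r*((np.array(pt)-o)@n)/(r@n)
E
python3 - <<'E'
from g import *; import pickle
S,T=pickle.load(open("cams.pkl","rb"))
z=np.array([0,0,1.])
for y in (0,): 
    a=ray(S,(230+92/5,300+430/5),(0,0,0),z);b=ray(S,(230+714/5,300+414/5),(0,0,0),z);print(a,b,np.degrees(np.arctan2((b-a)[1],(b-a)[0])), (a+b)/2)
tz=lambda a,b:np.array([290+(a+.5)/3.5-.5,120+(b+.5)/3.5-.5])
sz=lambda a,b:np.array([210+(a+.5)/3.8-.5,205+(b+.5)/3.8-.5])
R=frame(np.radians(-90+0));n=R[:,2]
def fit(tp,sp,ot,os):
    f=lambda P:np.r_[proj(T,P+n*ot)[0]-tz(*tp),proj(S,P+n*os)[0]-sz(*sp)]
    r=least_squares(f,[.6,-.1,.15]);return r.x,r.fun
for ph in(-1.5708,-1.54,-1.50):
    R=frame(ph);n=R[:,2]
    K,f=fit((60,281),(350,72),.013,0);V,g=fit((247,202),(487,140),0.0,0.0) ; H,h=fit((292,289),(370,158),.016,0)
    print(ph,"K",K.round(4),f.round(1),"V",V.round(4),g.round(1),"H",H.round(4),h.round(1))
    for P in(K,V):print((R.T@(P-H)).round(4))
E
```

```text
[ 0.49010878 -0.34996184  0.        ] [ 0.70882385 -0.3724049   0.        ] -5.858799100791001 [ 0.59946632 -0.36118337  0.        ]
-1.5708 K [ 0.6309 -0.0565  0.1069] [ 0.  -0.2 -0.1  0. ] V [ 0.6783 -0.1745  0.1604] [ 0.  -0.5 -0.4  0.1] H [ 0.6133 -0.2019  0.1833] [ 0.  -1.  -0.8  0.2]
[-0.1642  0.0176 -0.0039]
[-0.0347  0.065  -0.0084]
-1.54 K [ 0.631  -0.0565  0.1069] [ 0.  -0.1 -0.1  0. ] V [ 0.6783 -0.1745  0.1604] [ 0.  -0.5 -0.4  0.1] H [ 0.6134 -0.2019  0.1833] [ 0.  -1.  -0.8  0.2]
[-0.1636  0.0221 -0.0041]
[-0.0329  0.0657 -0.0093]
-1.5 K [ 0.6311 -0.0565  0.107 ] [ 0.  -0.1 -0.1  0. ] V [ 0.6783 -0.1745  0.1604] [ 0.  -0.5 -0.4  0.1] H [ 0.6135 -0.2019  0.1833] [ 0.  -0.9 -0.7  0.2]
[-0.1627  0.0279 -0.0046]
[-0.0305  0.0665 -0.0104]
```

```bash
cat >> g.py <<'E'
import pickle
from scipy.spatial.transform import Rotation as Ro
PHI=-1.668
def load(): return pickle.load(open("geo.pkl","rb"))
GD=0.019
def tool(z,x):
    z=z/np.linalg.norm(z); x=x-z*(x@z); x/=np.linalg.norm(x); return np.c_[x,np.cross(z,x),z]
def rows(st,tcp,Rt,maxrows=5):
    """print rows from current state to target pose"""
    p=np.array(st["position"]);R0=Ro.from_rotvec(st["tcp_rot"])
    for cand in (Rt,Rt@np.diag([-1,-1,1])):
        rv=(Ro.from_matrix(cand)*R0.inv()).as_rotvec()
        print("shift/100mm",((tcp-p)*10).round(3),"turn/pi",(rv/np.pi).round(4),"deg",round(float(np.degrees(np.linalg.norm(rv))),1))
E
python3 - <<'E'
from g import *
S,T=pickle.load(open("cams.pkl","rb"))
tz=lambda l:np.array([[290+(a+.5)/3.5-.5,120+(b+.5)/3.5-.5] for a,b in l])
sz=lambda l:np.array([[210+(a+.5)/3.8-.5,205+(b+.5)/3.8-.5] for a,b in l])
rt=tz([(548,300),(325,82),(320,528),(110,380),(480,140),(170,150),(220,500)])
rs=sz([(48,245),(697,252),(375,370),(165,148),(620,165),(150,325),(600,330)])
t=np.linspace(0,2*np.pi,721);R=frame(PHI);n=R[:,2]
def res(v):
    C=np.array([v[0],v[1],.150])
    ring=C+v[2]*(np.c_[np.cos(t),np.sin(t),0*t]@R.T)
    out=[]
    for obs,poly in((rt,proj(T,ring)),(rs,proj(S,ring))):
        c=poly.mean(0)
        for p in obs:
            i=np.argmin(np.linalg.norm(poly-p,axis=1)); m=poly[i]-c;m/=np.linalg.norm(m); out.append((p-poly[i])@m)
    return np.array(out)
r=least_squares(res,[.61,-.21,.1525],diff_step=1e-4);print(r.x,r.fun.round(1))
C=np.array([r.x[0],r.x[1],.15]); print("H",C+.03*n, "n",n)
for nm,tp,sp,ot in(("K",(60,281),(350,72),.013),("Vtop",(247,202),(487,140),0),("H",(292,289),(370,158),.016)):
    f=lambda P:np.r_[proj(T,P+n*ot)[0]-tz([tp])[0],proj(S,P)[0]-sz([sp])[0]]
    P=least_squares(f,[.6,-.1,.15]).x; print(nm,P.round(4),"drum",(R.T@(P-C)).round(4))
E
```

```text
[ 0.6135977  -0.21392982  0.1503752 ] [ 0.   0.4  0.8 -0.6 -0.3 -0.1 -1.5  0.9  0.1  0.5  1.7  1.1 -1.4 -0.8]
H [ 0.61489026 -0.20067425  0.17688157] n [0.04308546 0.44185242 0.8960525 ]
K [ 0.6307 -0.0565  0.1069] drum [-0.161   0.0017  0.0317]
Vtop [ 0.6783 -0.1745  0.1604] drum [-0.0362  0.0605  0.0295]
H [ 0.613  -0.2019  0.1832] drum [ 0.0041 -0.0017  0.0351]
```

```bash
python3 - <<'E'
from g import *
from station import manip
R=frame(PHI);C=np.array([.6135,-.2135,.15])
K=np.array([-.162,.001,.028]);V=np.array([-.036,.061,.028])
pickle.dump(dict(R=R,C=C,K=K,V=V),open("geo.pkl","wb"))
s=manip.observe();Rt=tool(-R[:,2],R[:,1])
rows(s,C+R@(K+[0,0,.09-.019]),Rt)
E
python3 -m crank '[[[-0.0,-0.3,0.3,0,0,0,94],[0.2,-0.6,0.6,0,0,0,94],[0.4,-1,0.9,0,0,0,94],[0.4,-1,1,0,0,0,94]]]' 30
```

```text
shift/100mm [ 4.021 -6.597 -0.128] turn/pi [-0.1332 -0.084  -0.412 ] deg 79.4
shift/100mm [ 4.021 -6.597 -0.128] turn/pi [-0.0898  0.1425  0.5686] deg 106.7
clock: 2.03
position: [0.2733, 0.5311, 0.2816]
tcp_rot: [2.576, 1.798, 0.002]
contact_force: [0.8, 0.0, 0.4]
opening: 0.0941
```

```bash
python3 -m crank '[[[0.3,-0.35,0.1,0,0,-0.03,94],[0.5,-0.7,0.2,0,0,-0.07,94],[0.65,-1,0.2,0,0,-0.1,94],[0.7,-1,0.2,0,0,-0.14,94]]]'; python3 -m crank '[[[0.3,-0.35,0,0,0,-0.03,94],[0.5,-0.7,0,0,0,-0.07,94],[0.65,-1,0,0,0,-0.1,94],[0.7,-1,0,0,0,-0.14,94]]]';python3 -m crank '[[[0.3,-0.35,0,0,0,-0.03,94],[0.5,-0.7,0,0,0,-0.07,94],[0.65,-1,0,0,0,-0.1,94],[0.7,-1,0,0,0,-0.13,94]]]'
python3 - <<'E'
from g import *
from station import manip
G=load();R=G["R"];s=manip.observe();rows(s,G["C"]+R@(G["K"]+[0,0,.09-.019]),tool(-R[:,2],R[:,1]));print(s["joints"].round(2))
E
```

```text
clock: 2.37
position: [0.3477, 0.4249, 0.3034]
tcp_rot: [2.913, 1.177, 0.005]
contact_force: [0.7, 0.3, 0.5]
opening: 0.0938
clock: 2.7
position: [0.4212, 0.3181, 0.3043]
tcp_rot: [3.101, 0.496, 0.007]
contact_force: [0.7, -0.2, 0.8]
opening: 0.0943
clock: 3.03
position: [0.4941, 0.2107, 0.305]
tcp_rot: [3.135, -0.164, 0.009]
contact_force: [0.5, -0.5, 0.1]
opening: 0.0941
shift/100mm [ 1.388 -2.361 -1.382] turn/pi [-0.1448  0.0165  0.0018] deg 26.2
shift/100mm [ 1.388 -2.361 -1.382] turn/pi [-0.0202 -0.2275 -0.9708] deg 179.5
[-0.96  0.1   0.48  1.77 -0.04  1.28 -0.58]
```

```bash
python3 -m crank '[[[0.2,-0.3,-0.1,-0.03,0.004,0,94],[0.4,-0.6,-0.2,-0.06,0.008,0,94],[0.6,-0.9,-0.3,-0.09,0.012,0,94],[0.7,-1,-0.35,-0.12,0.014,0,94],[0.7,-1,-0.35,-0.145,0.0165,0.002,94]]]'; python3 -m crank '[[[0.2,-0.3,-0.1,0,0,0,94],[0.4,-0.6,-0.3,0,0,0,94],[0.6,-0.9,-0.5,0,0,0,94],[0.7,-1,-0.6,0,0,0,94]]]'
python3 - <<'E'
from g import *
from station import manip
G=load();R=G["R"];s=manip.observe();rows(s,G["C"]+R@(G["K"]+[0,0,.09-.019]),tool(-R[:,2],R[:,1]));print(s["joints"].round(2))
rows(s,G["C"]+R@(G["K"]+[0,0,.003-.019]),tool(-R[:,2],R[:,1]))
E
```

```text
clock: 3.45
position: [0.5655, 0.1074, 0.2696]
tcp_rot: [2.672, -0.135, -0.031]
contact_force: [-0.6, 0.7, -0.3]
opening: 0.0943
clock: 3.78
position: [0.6359, 0.0022, 0.208]
tcp_rot: [2.669, -0.14, -0.034]
contact_force: [-0.1, -0.0, 0.0]
opening: 0.0942
shift/100mm [-0.031 -0.276 -0.412] turn/pi [ 0.0031 -0.0003  0.0024] deg 0.7
shift/100mm [-0.031 -0.276 -0.412] turn/pi [-0.0451 -0.445  -0.892 ] deg 179.6
[-0.76  0.49  0.57  1.63  0.2   1.25 -0.41]
shift/100mm [-0.068 -0.661 -1.192] turn/pi [ 0.0031 -0.0003  0.0024] deg 0.7
shift/100mm [-0.068 -0.661 -1.192] turn/pi [-0.0451 -0.445  -0.892 ] deg 179.6
```

```bash
python3 -m crank '[[[-0.015,-0.15,-0.2,0.003,0,0.002,94],[-0.03,-0.28,-0.4,0.003,0,0.002,80],[-0.04,-0.36,-0.6,0.003,0,0.002,70],[-0.04,-0.36,-0.6,0.003,0,0.002,60]]]'
python3 - <<'E'
from station import optics
import cv2
for n,r in(("top",(slice(120,290),slice(260,460))),("side",(slice(150,320),slice(210,420)))):
    a=optics.camera(n)["color"][r][:,:,::-1]; cv2.imwrite(f"pics/{n}1.png",cv2.resize(a,None,fx=3,fy=3,interpolation=cv2.INTER_CUBIC))
E
```

```text
clock: 4.12
position: [0.6297, -0.0359, 0.1451]
tcp_rot: [2.676, -0.134, -0.039]
contact_force: [0.2, 0.7, 0.1]
opening: 0.077
```

View pics/top1.png

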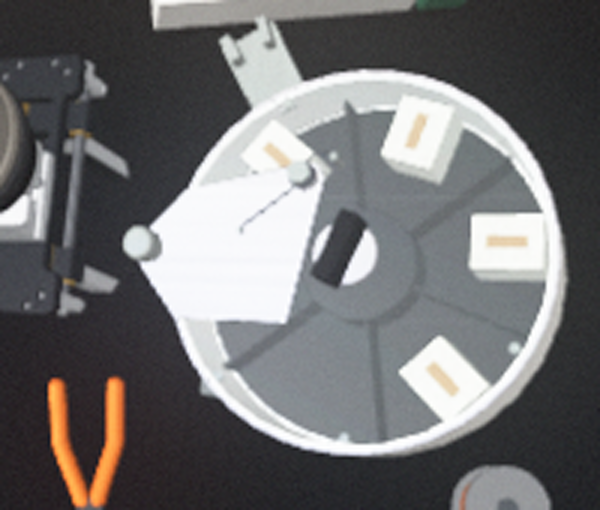

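View pics/side1.png

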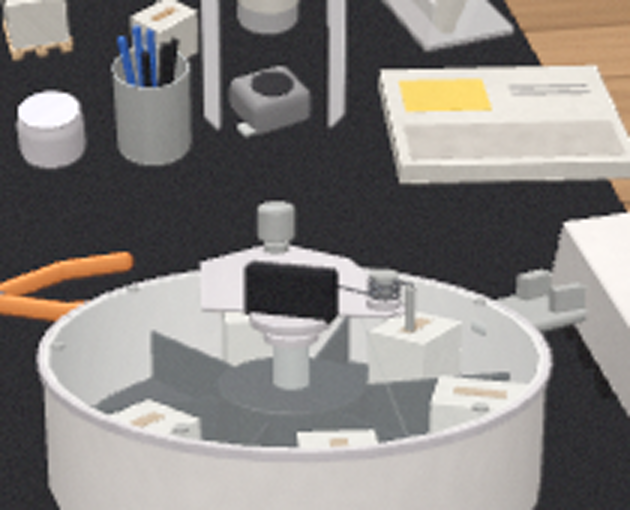

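```bash
python3 -m crank '[[[0,-0.14,-0.28,0,0,0,60],[0,-0.28,-0.56,0,0,0,60],[0,-0.28,-0.56,0,0,0,60],[0,-0.28,-0.56,0,0,0,60]]]'
python3 - <<'E'
from station import optics
import cv2
for n,r in(("top",(slice(120,290),slice(260,460))),("side",(slice(150,320),slice(210,420)))):
    a=optics.camera(n)["color"][r][:,:,::-1]; cv2.imwrite(f"pics/{n}2.png",cv2.resize(a,None,fx=3,fy=3,interpolation=cv2.INTER_CUBIC))
E
```

```text
clock: 4.55
position: [0.632, -0.061, 0.0928]
tcp_rot: [2.678, -0.132, -0.034]
contact_force: [-0.2, -0.3, 0.6]
opening: 0.06
```

View pics/top2.png

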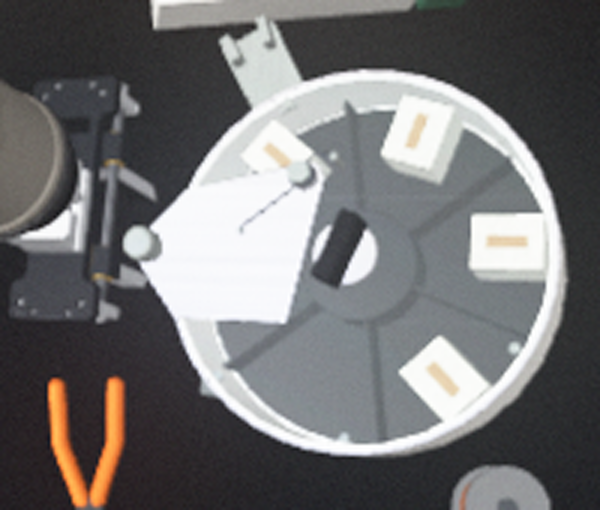

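View pics/side2.png

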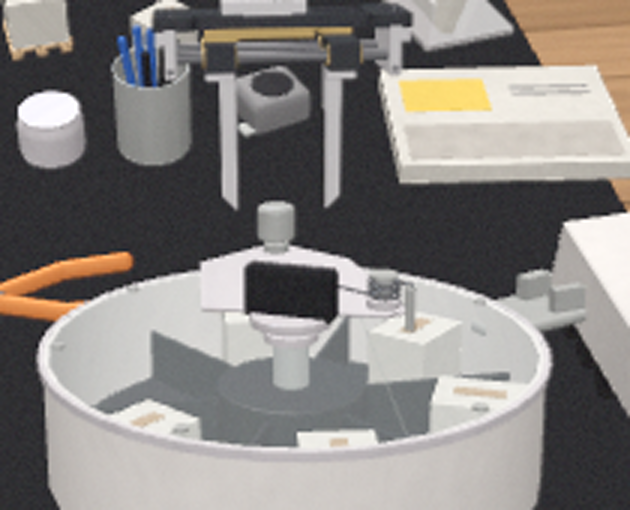

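```bash
python3 - <<'E'
from g import *
from station import manip
S,T=pickle.load(open("cams.pkl","rb"));G=load();R=G["R"];C=G["C"]
s=manip.observe();p=s["position"];Rt=Ro.from_rotvec(s["tcp_rot"]).as_matrix();print(p,Rt.round(3))
for d in(0,-.019):
  for o in(-.03,.03): print(d,o,proj(S,p+Rt@[o,0,d]).round(1),proj(T,p+Rt@[o,0,d]).round(1))
k=C+R@G["K"];print("K",k,proj(S,k),proj(T,k))
E
```

```text
[ 0.63324097 -0.06004225  0.09402042] [[ 0.995 -0.087 -0.043]
 [-0.097 -0.892 -0.441]
 [ 0.     0.444 -0.896]]
0 -0.03 [[289.1 229.3]] [[309.  212.5]]
0 0.03 [[316.4 228.7]] [[311.2 189. ]]
-0.019 -0.03 [[288.9 220.9]] [[305.9 211.1]]
-0.019 0.03 [[316.5 220.3]] [[308.2 187.2]]
K [ 0.6297896  -0.05674992  0.10316988] [[301.05254689 225.02384771]] [[308.97076655 201.37224311]]
```

```bash
python3 - <<'E'
from g import *
from station import manip,optics
import cv2
S,T=pickle.load(open("cams.pkl","rb"))
p=np.array([.6297,-.0359,.1451]);Rt=Ro.from_rotvec([2.676,-.134,-.039]).as_matrix()
for o in(-.0385,.0385): print(proj(S,p+Rt@[o,0,0]).round(1),proj(T,p+Rt@[o,0,0]).round(1))
s=manip.observe();p=s["position"];print(s["clock"],p,s["contact_force"],s["joints"].round(4))
c=optics.camera("side");print(np.abs(np.array(c["world_from_camera"])-np.array(S["world_from_camera"])).max())
im=c["color"][:,:,::-1].copy();cv2.circle(im,tuple(int(v) for v in proj(c,p)[0]),1,(0,0,255),-1)
cv2.imwrite("pics/side3.png",cv2.resize(im[150:320,210:420],None,fx=3,fy=3,interpolation=cv2.INTER_CUBIC))
c=optics.camera("top");im=c["color"][:,:,::-1].copy();cv2.circle(im,tuple(int(v) for v in proj(c,p)[0]),1,(0,0,255),-1)
cv2.imwrite("pics/top3.png",cv2.resize(im[140:260,240:400],None,fx=4,fy=4,interpolation=cv2.INTER_CUBIC))
E
```

```text
[[282.  204.4]] [[299.4 214.2]]
[[317.8 203.8]] [[302.6 182.4]]
4.65 [ 0.63324097 -0.06004225  0.09402042] [-0.75464438 -0.94997308  0.36276257] [-0.6608  0.589   0.5455  1.7694  0.1788  0.9893 -0.3804]
0.0
```

View pics/side3.png

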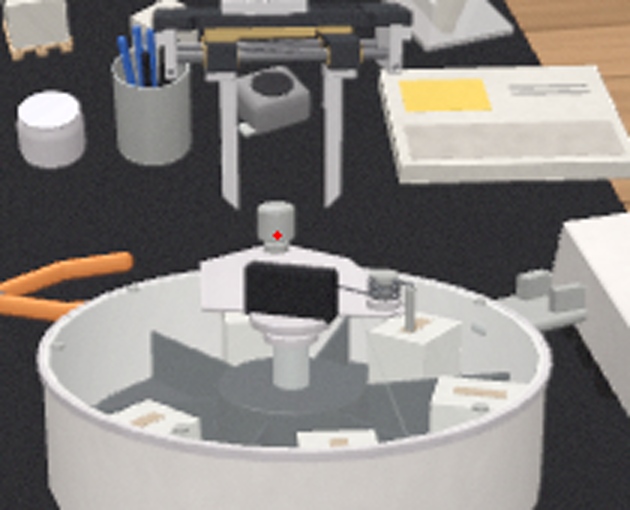

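View pics/top3.png

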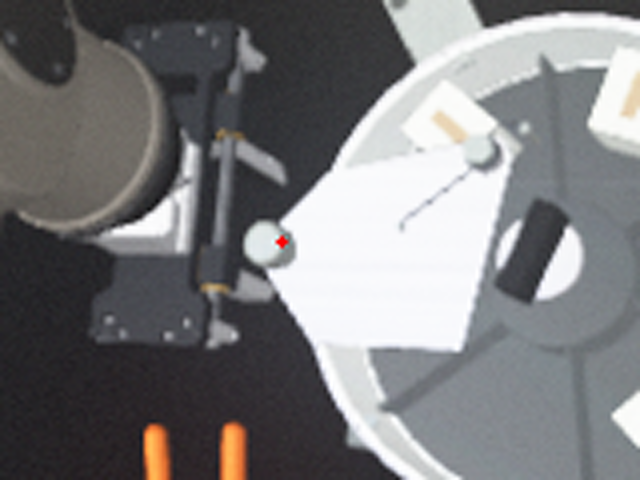

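```bash
python3 - <<'E'
from g import *
from station import manip
import cv2
S,T=pickle.load(open("cams.pkl","rb"));s=manip.observe();Rt=Ro.from_rotvec(s["tcp_rot"]).as_matrix()
L=tri([(S,np.array([210+238/3,150+207/3])),(T,np.array([240+270/4,140+296/4]))]);Rr=tri([(S,np.array([210+327/3,150+207/3])),(T,np.array([240+286/4,140+181/4]))])
print(L,Rr);m=(L[0]+Rr[0])/2;print(m,s["position"],"in tool",Rt.T@(m-s["position"]))
p=np.array([.23056,.6339,.17884]);print(proj(S,p),proj(S,p+[.016,.044,0]),proj(S,p-[.016,.044,0]),proj(T,p))
im=cv2.imread("pics/side0.png")[0:110,80:200];cv2.imwrite("pics/s0g.png",cv2.resize(im,None,fx=5,fy=5,interpolation=cv2.INTER_CUBIC))
E
```

```text
(array([ 0.60072249, -0.05234446,  0.11911896]), array([-1.75520815,  0.36160667,  0.01333973, -2.01172871])) (array([ 0.66712282, -0.06230325,  0.12091694]), array([-0.17489467,  0.04138719,  0.00865703, -0.20468555]))
[ 0.63392265 -0.05732386  0.12001795] [ 0.63311479 -0.06006271  0.0938593 ] in tool [ 0.0005505   0.00908177 -0.02469104]
[[146.11001086  78.07867911]] [[152.65417261  72.67620848]] [[139.21382564  83.77175938]] [[-10.27275385 376.72425194]]
```

View pics/s0g.png

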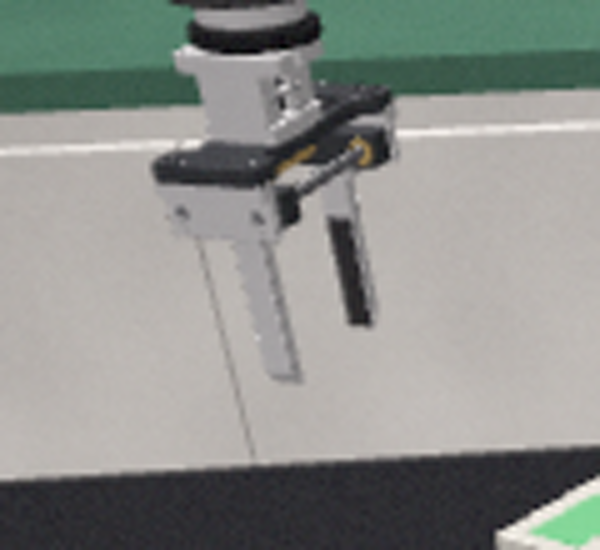

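```bash
python3 -m crank '[[[-0.02,-0.01,-0.1,0,0,0,60],[-0.03,-0.02,-0.2,0,0,0,60],[-0.03,-0.03,-0.28,0,0,0,60],[-0.03,-0.03,-0.28,0,0,0,60]]]'
cat > look.py <<'E'
from g import *
from station import manip,optics
import cv2,sys
def look(tag,rt=(120,290,260,460),rs=(150,320,210,420)):
    s=manip.observe()
    for n,r in(("top",rt),("side",rs)):
        c=optics.camera(n);im=c["color"][r[0]:r[1],r[2]:r[3],::-1];f=min(800/im.shape[1],600/im.shape[0],4)
        im=cv2.resize(im,None,fx=f,fy=f,interpolation=cv2.INTER_CUBIC)
        cv2.imwrite(f"pics/{n}_{tag}.png",im);print(n,"zoom",round(f,3),"tcp+26 at",((proj(c,s["position"]+[0,0,.026])[0]-[r[2],r[0]])*f).round(0))
    print(s["clock"],s["position"].round(4),s["tcp_rot"].round(3),s["contact_force"].round(1),s["opening"])
if __name__=="__main__": look(sys.argv[1])
E
python3 look.py 4
```

```text
clock: 5.08
position: [0.6289, -0.0632, 0.0639]
tcp_rot: [2.679, -0.13, -0.033]
contact_force: [-0.0, 0.1, -0.3]
opening: 0.0598
top zoom 3.529 tcp+26 at [181. 292.]
side zoom 3.529 tcp+26 at [321. 288.]
5.0833 [ 0.6289 -0.0632  0.0639] [ 2.679 -0.13  -0.033] [-0.   0.1 -0.3] 0.05979451695484385
```

View pics/side_4.png

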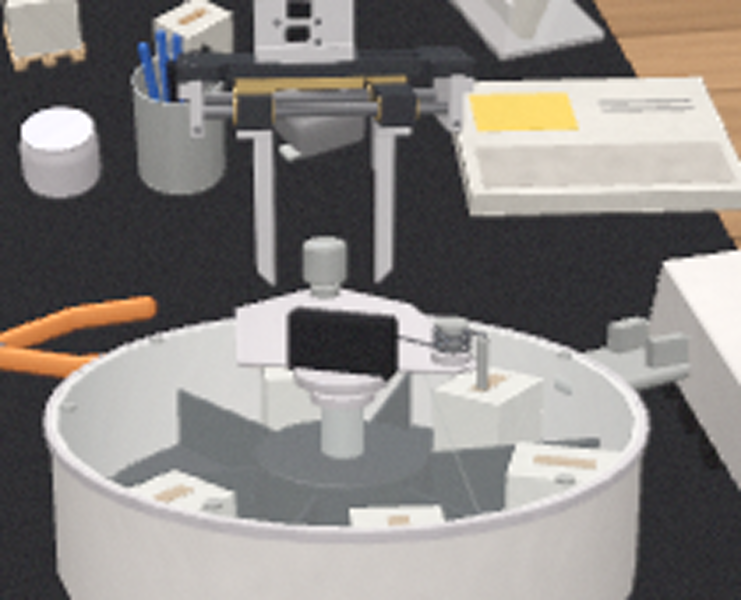

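View pics/top_4.png

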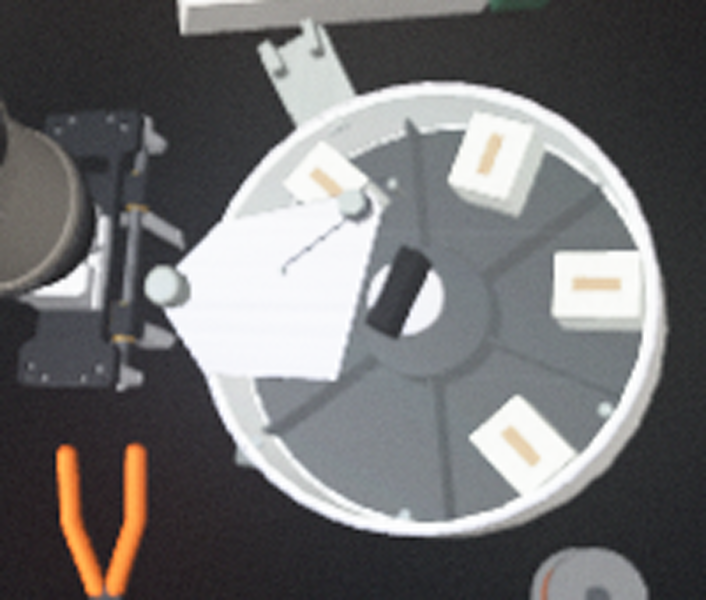

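```bash
python3 -m crank '[[[0,0,0,0,0,0,20],[0,0,0,0,0,0,10],[0,0,0,0,0,0,10],[0,0,0,0,0,0,10],[0,0,0,0,0,0,10]]]' 40;python3 -m crank '[[[0,0,0,0,0,0,10],[0,0,0,0,0,0,10]]]'; python3 look.py 5
```

```text
clock: 5.6
position: [0.6299, -0.0633, 0.0655]
tcp_rot: [2.679, -0.131, -0.031]
contact_force: [-0.8, 0.2, 0.1]
opening: 0.0303
clock: 5.77
position: [0.6297, -0.0632, 0.0655]
tcp_rot: [2.679, -0.131, -0.031]
contact_force: [-1.4, -0.2, 0.4]
opening: 0.0267
top zoom 3.529 tcp+26 at [181. 290.]
side zoom 3.529 tcp+26 at [322. 286.]
5.7667 [ 0.6297 -0.0632  0.0655] [ 2.679 -0.131 -0.031] [-1.4 -0.2  0.4] 0.026687722724737625
```

View pics/side_5.png

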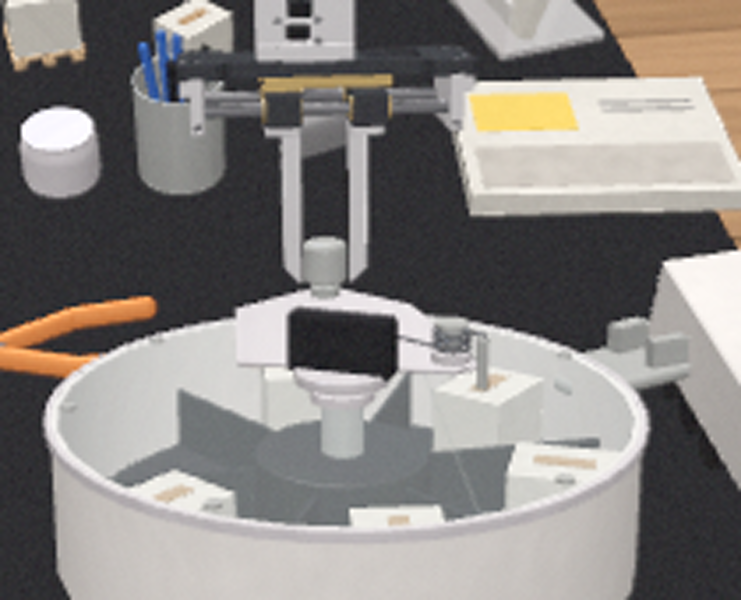

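```bash
python3 -m crank '[[[0,0.03,0.05,0,0,0,10],[0,0.06,0.11,0,0,0,10],[0.01,0.08,0.16,0,0,0,10],[0.01,0.08,0.16,0,0,0,10],[0.01,0.08,0.16,0,0,0,10]]]'; python3 look.py 6
```

```text
clock: 6.28
position: [0.6305, -0.0553, 0.0816]
tcp_rot: [2.679, -0.131, -0.032]
contact_force: [-0.8, -2.5, -4.2]
opening: 0.0271
top zoom 3.529 tcp+26 at [171. 285.]
side zoom 3.529 tcp+26 at [322. 258.]
6.2833 [ 0.6305 -0.0553  0.0816] [ 2.679 -0.131 -0.032] [-0.8 -2.5 -4.2] 0.027117552010080297
```

View pics/side_6.png

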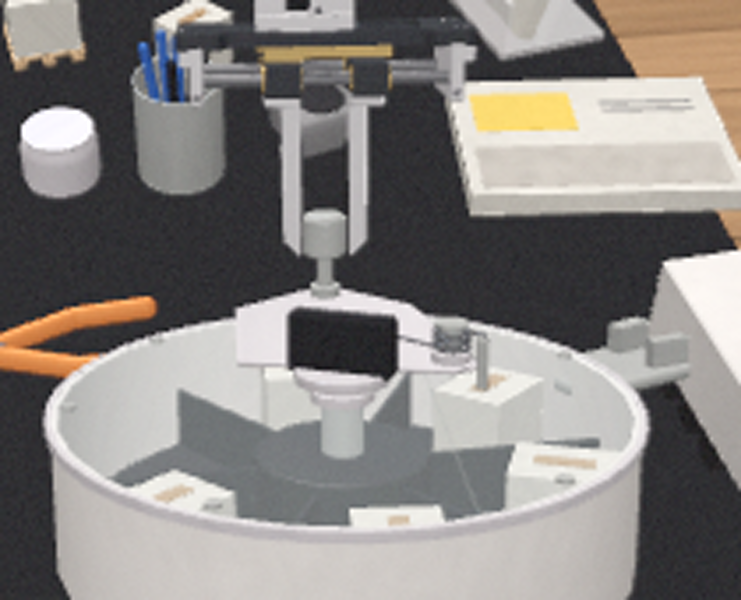

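```bash
cat > arc.py <<'E'
from g import *
from station import manip
import sys,os
G=load();R=G["R"];k=(G["K"]-G["V"])[:2]
if not os.path.exists("p0.pkl"): pickle.dump(manip.observe()["position"],open("p0.pkl","wb"))
p0=pickle.load(open("p0.pkl","rb"));s=manip.observe();p=s["position"]
def pos(a):
    c,q=np.cos(a),np.sin(a);d=np.array([[c,q],[-q,c]])@k-k
    return p0+R@np.r_[d,0]
# present angle
d=R.T@(p-p0);v=k+d[:2];print("drum disp",d.round(4),"radius",np.hypot(*v).round(4),"a",((np.arctan2(k[1],k[0])-np.arctan2(v[1],v[0]))%(2*np.pi)).round(3),"F drum",(R.T@s["contact_force"]).round(1))
for a in map(float,sys.argv[1:]): print(a,((pos(a)-p)*10).round(3))
E
python3 arc.py .07 .14 .21 .28 .35
```

```text
drum disp [0. 0. 0.] radius 0.1396 a 0.0 F drum [ 0.3 -1.5 -5.3]
0.07 [ 0.093  0.026 -0.017]
0.14 [ 0.187  0.046 -0.032]
0.21 [ 0.283  0.06  -0.043]
0.28 [ 0.38   0.068 -0.052]
0.35 [ 0.477  0.07  -0.057]
```

```bash
python3 -m crank '[[[0.093,0.026,-0.017,0,0,0,10],[0.187,0.046,-0.032,0,0,0,10],[0.283,0.06,-0.043,0,0,0,10],[0.38,0.068,-0.052,0,0,0,10],[0.477,0.07,-0.057,0,0,0,10]]]'; python3 arc.py .42 .5 .58 .66 .74
```

```text
clock: 6.8
position: [0.6787, -0.0489, 0.0751]
tcp_rot: [2.678, -0.131, -0.033]
contact_force: [-3.8, -4.4, -3.1]
opening: 0.0272
drum disp [-0.0128  0.0474 -0.0005] radius 0.1394 a 0.354 F drum [ 2.9 -3.4 -4.9]
0.42 [ 0.093 -0.     0.001]
0.5 [ 0.204 -0.013  0.002]
0.58 [ 0.313 -0.033  0.007]
0.66 [ 0.421 -0.061  0.016]
0.74 [ 0.526 -0.097  0.028]
```

```bash
python3 -m crank '[[[0.093,0,0.001,0,0,0,10],[0.204,-0.013,0.004,0,0,0,10],[0.313,-0.033,0.01,0,0,0,10],[0.421,-0.06,0.02,0,0,0,10],[0.526,-0.095,0.033,0,0,0,10]]]'; python3 arc.py .82 .9 .98 1.06 1.14; python3 look.py 7
```

```text
clock: 7.22
position: [0.7312, -0.0591, 0.0776]
tcp_rot: [2.677, -0.132, -0.037]
contact_force: [-7.5, -4.5, -3.0]
opening: 0.0269
drum disp [-0.0072  0.1006 -0.0006] radius 0.1392 a 0.741 F drum [ 3.3 -7.  -5. ]
0.82 [ 0.103 -0.037  0.02 ]
0.9 [ 0.2   -0.088  0.04 ]
0.98 [ 0.293 -0.144  0.063]
1.06 [ 0.381 -0.208  0.09 ]
1.14 [ 0.463 -0.277  0.12 ]
top zoom 3.529 tcp+26 at [175. 147.]
side zoom 3.529 tcp+26 at [483. 252.]
7.2167 [ 0.7312 -0.0591  0.0776] [ 2.677 -0.132 -0.037] [-7.5 -4.5 -3. ] 0.02691388723955751
```

View pics/side_7.png

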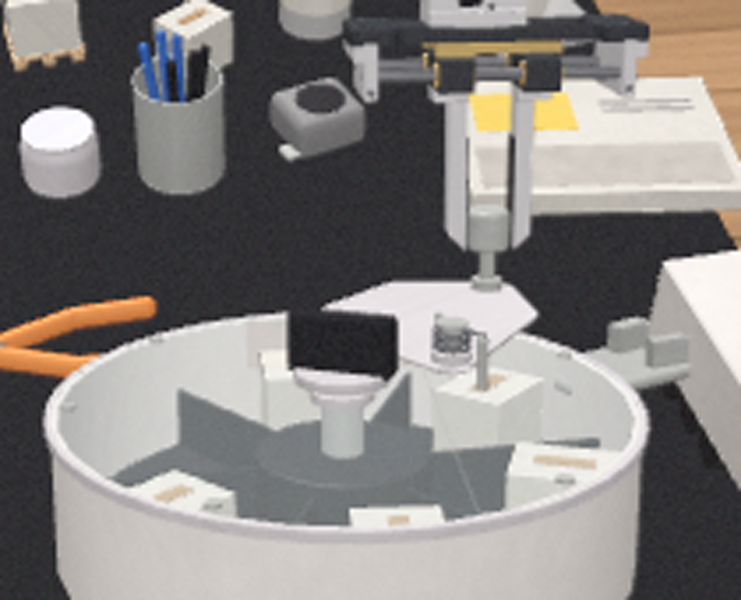

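Working well: the knob at (487,230) is raised and the shutter is about halfway open. Continue.

```bash
python3 -m crank '[[[0.103,-0.037,0.021,0,0,0,10],[0.2,-0.088,0.042,0,0,0,10],[0.293,-0.144,0.067,0,0,0,10],[0.381,-0.208,0.095,0,0,0,10],[0.463,-0.277,0.127,0,0,0,10]]]'; python3 arc.py 1.22 1.3 1.38 1.46 1.54 1.57 1.6
```

```text
clock: 7.73
position: [0.7773, -0.0872, 0.0893]
tcp_rot: [2.677, -0.133, -0.039]
contact_force: [-9.2, -2.0, -4.2]
opening: 0.0271
drum disp [ 0.0191  0.1492 -0.0005] radius 0.1392 a 1.14 F drum [ 0.7 -8.9 -5. ]
1.22 [ 0.078 -0.07   0.036]
1.3 [ 0.147 -0.15   0.072]
1.38 [ 0.209 -0.235  0.111]
1.46 [ 0.264 -0.323  0.152]
1.54 [ 0.31  -0.415  0.195]
1.57 [ 0.325 -0.45   0.212]
1.6 [ 0.339 -0.486  0.229]
```

```bash
python3 -m crank '[[[0.07,-0.073,0.039,0,0,0,10],[0.135,-0.154,0.077,0,0,0,10],[0.192,-0.24,0.117,0,0,0,10],[0.246,-0.328,0.158,0,0,0,10],[0.29,-0.42,0.2,0,0,0,10]]]'; python3 arc.py 1.57;python3 look.py 8
```

```text
clock: 8.15
position: [0.8072, -0.1275, 0.1085]
tcp_rot: [2.679, -0.13, -0.038]
contact_force: [1.3, 5.6, -9.2]
opening: 0.0266
drum disp [0.061  0.1829 0.0002] radius 0.1391 a 1.529 F drum [-9.2  0.8 -5.7]
1.57 [ 0.026 -0.047  0.02 ]
top zoom 3.529 tcp+26 at [275.  30.]
side zoom 3.529 tcp+26 at [646. 278.]
8.15 [ 0.8072 -0.1275  0.1085] [ 2.679 -0.13  -0.038] [ 1.3  5.6 -9.2] 0.026639013368729387
```

View pics/side_8.png

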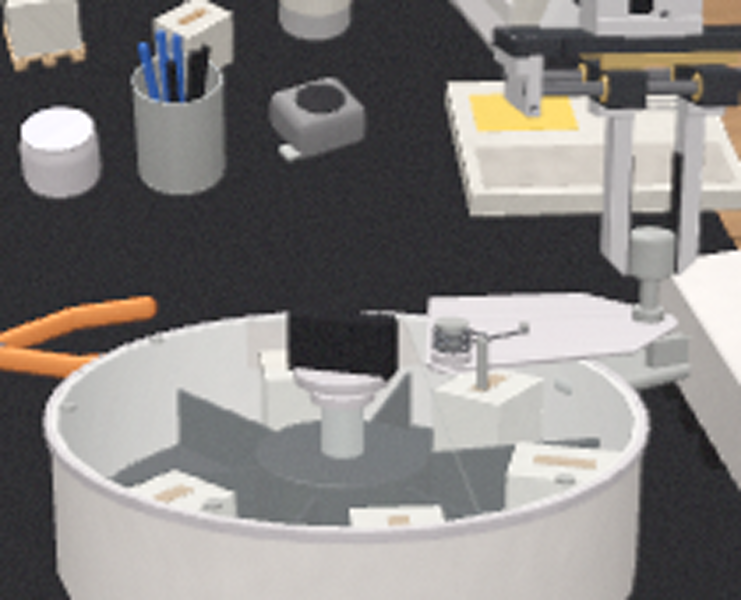

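View pics/top_8.png

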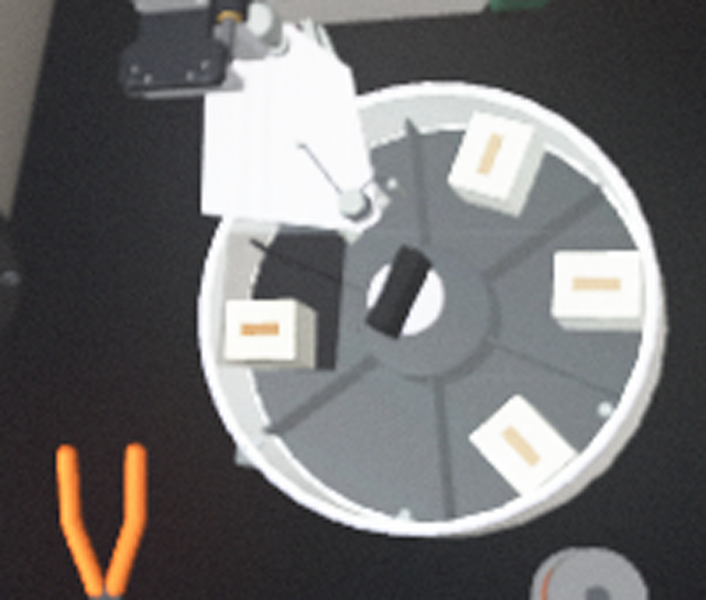

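```bash
python3 -m crank '[[[0.025,-0.03,0.013,0,0,0,10],[0.04,-0.055,0.025,0,0,0,10],[0.04,-0.055,0.025,0,0,0,10]]]'; python3 arc.py 1.57;python3 look.py 9
```

```text
clock: 8.5
position: [0.811, -0.1358, 0.1117]
tcp_rot: [2.678, -0.134, -0.039]
contact_force: [-9.2, 1.5, -6.9]
opening: 0.0269
drum disp [ 0.0695  0.1875 -0.0004] radius 0.1395 a 1.598 F drum [-3.6 -9.3 -5.9]
1.57 [-0.012  0.035 -0.012]
top zoom 3.529 tcp+26 at [287.  23.]
side zoom 3.529 tcp+26 at [658. 283.]
8.5 [ 0.811  -0.1358  0.1117] [ 2.678 -0.134 -0.039] [-9.2  1.5 -6.9] 0.02686815828761165
```

View pics/top_9.png

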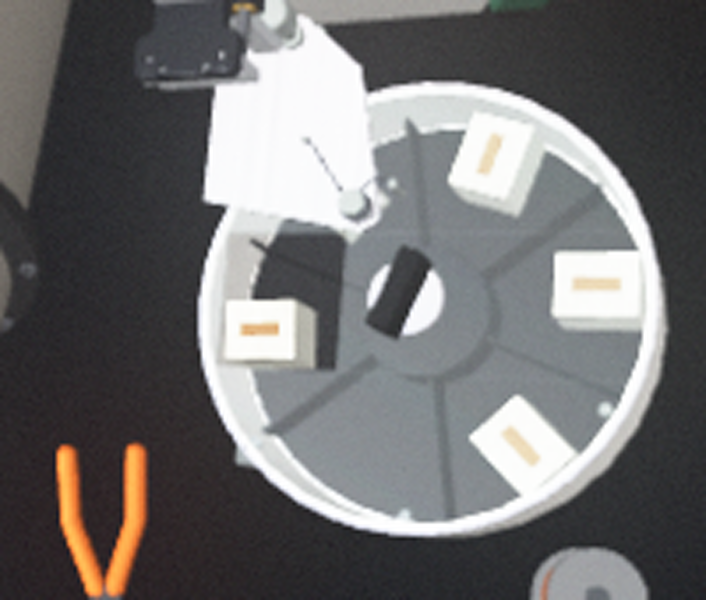

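```bash
python3 -m crank '[[[-0.01,0.025,-0.01,0,0,0,10],[-0.013,0,-0.06,0,0,0,10],[-0.016,-0.025,-0.11,0,0,0,10],[-0.018,-0.05,-0.16,0,0,0,10],[-0.018,-0.05,-0.16,0,0,0,10]]]'; python3 arc.py 1.57;python3 look.py 10
```

```text
clock: 9.02
position: [0.8086, -0.1395, 0.0945]
tcp_rot: [2.679, -0.133, -0.041]
contact_force: [-5.4, 3.2, -4.7]
opening: 0.0268
drum disp [ 0.0654  0.1855 -0.0176] radius 0.1394 a 1.565 F drum [-4.4 -5.7 -3. ]
1.57 [0.012 0.073 0.16 ]
top zoom 3.529 tcp+26 at [290.  35.]
side zoom 3.529 tcp+26 at [651. 310.]
9.0167 [ 0.8086 -0.1395  0.0945] [ 2.679 -0.133 -0.041] [-5.4  3.2 -4.7] 0.02679332547148585
```

View pics/side_10.png

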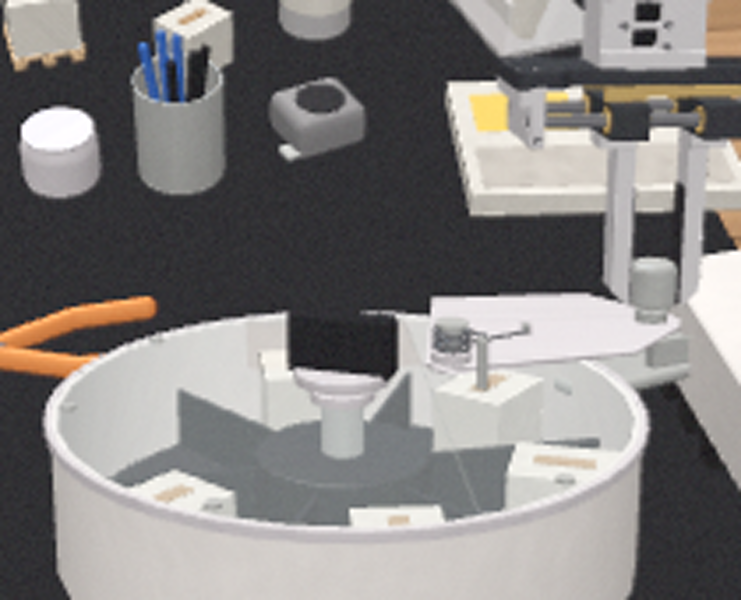

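```bash
python3 arc.py 1.5; python3 -m crank '[[[-0.015,0.025,-0.02,0,0,0,10],[-0.035,0.06,-0.04,0,0,0,10],[-0.045,0.075,-0.05,0,0,0,10],[-0.045,0.075,-0.05,0,0,0,10]]]'; python3 arc.py 1.5
```

```text
drum disp [ 0.0654  0.1855 -0.0173] radius 0.1393 a 1.566 F drum [-5.  -6.  -4.2]
1.5 [-0.026  0.154  0.119]
clock: 9.45
position: [0.8055, -0.1333, 0.0913]
tcp_rot: [2.677, -0.133, -0.036]
contact_force: [3.3, -3.7, 0.2]
opening: 0.0269
drum disp [ 0.0586  0.1818 -0.0179] radius 0.1392 a 1.51 F drum [ 3.1  3.6 -1.3]
1.5 [0.005 0.092 0.154]
```

```bash
python3 -m crank '[[[0,0,0,0,0,0,30],[0,0,0,0,0,0,50],[0,0,0,0,0,0,70],[0,0,0,0,0,0,70]]]'; python3 -m crank '[[[0.01,0.15,0.3,0,0,0,70],[0.03,0.3,0.6,0,0,0,70],[0.03,0.42,0.9,0,0,0,70],[0.03,0.42,0.9,0,0,0,70]]]';python3 look.py 11
```

```text
clock: 9.78
position: [0.8058, -0.1331, 0.0915]
tcp_rot: [2.677, -0.133, -0.036]
contact_force: [-0.9, 0.4, 0.2]
opening: 0.0464
clock: 10.12
position: [0.812, -0.0879, 0.188]
tcp_rot: [2.68, -0.13, -0.024]
contact_force: [0.5, -0.4, 0.3]
opening: 0.0692
top zoom 3.529 tcp+26 at [228. -21.]
side zoom 3.529 tcp+26 at [654. 126.]
10.1167 [ 0.812  -0.0879  0.188 ] [ 2.68  -0.13  -0.024] [ 0.5 -0.4  0.3] 0.06917230961548503
```

View pics/side_11.png

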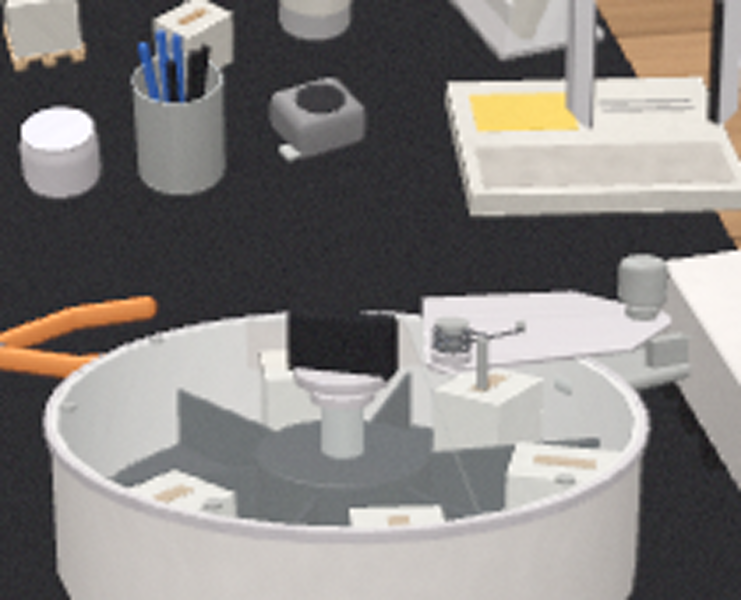

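View pics/top_11.png

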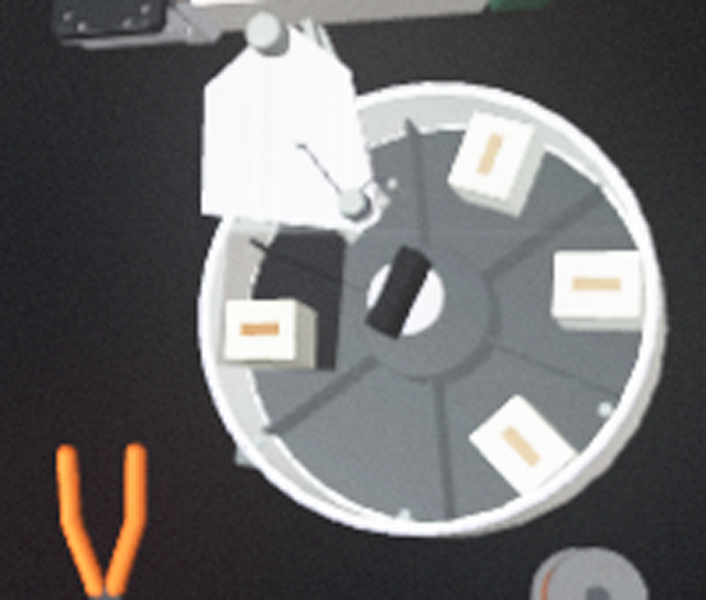

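```bash
cat > hub.py <<'E'
from g import *
from station import manip
import sys
G=load();R=G["R"];C=G["C"];n=R[:,2];s=manip.observe()
hgt,ang=float(sys.argv[1]),np.radians(float(sys.argv[2]))  # grasp height above H, bar angle
j=R@np.array([-np.sin(ang),np.cos(ang),0])
rows(s,C+n*(.03+hgt-GD)-[0,0,.026],tool(-n,j)); print(s["joints"].round(2))
E
python3 hub.py .06 71
```

```text
shift/100mm [-1.931 -0.918  0.047] turn/pi [0.0174 0.1742 0.3538] deg 71.1
shift/100mm [-1.931 -0.918  0.047] turn/pi [-0.0263 -0.2678 -0.5422] deg 108.9
[-0.45  0.77  0.52  1.23  0.11  1.29 -0.19]
```

```bash
python3 -m crank '[[[-0.25,-0.1,0.05,0.0017,0.0174,0.0354,70],[-0.5,-0.2,0.05,0.0035,0.0348,0.0708,70],[-0.75,-0.32,0.05,0.005,0.0523,0.106,70],[-0.95,-0.45,0.05,0.007,0.07,0.1415,70],[-0.98,-0.47,0.05,0.0087,0.087,0.177,70]]]';python3 -m crank '[[[-0.25,-0.1,0,0.0017,0.0174,0.0354,60],[-0.5,-0.2,0,0.0035,0.0348,0.0708,60],[-0.75,-0.32,0,0.005,0.0523,0.106,60],[-0.95,-0.45,0,0.007,0.07,0.1415,60],[-0.95,-0.45,0,0.0087,0.087,0.177,60]]]'; python3 hub.py .06 71; python3 look.py 12
```

```text
clock: 10.63
position: [0.7078, -0.1407, 0.1874]
tcp_rot: [2.609, 0.702, -0.228]
contact_force: [-0.0, -0.6, 0.4]
opening: 0.0697
clock: 11.05
position: [0.6081, -0.1893, 0.1869]
tcp_rot: [2.311, 1.496, -0.411]
contact_force: [0.7, -1.1, 1.1]
opening: 0.0598
shift/100mm [0.085 0.072 0.007] turn/pi [ 0.0009 -0.0029 -0.0015] deg 0.6
shift/100mm [0.085 0.072 0.007] turn/pi [0.046  0.442  0.8929] deg 179.5
[-0.31  0.39  0.31  1.77  0.39  1.1   0.93]
top zoom 3.529 tcp+26 at [396. 290.]
side zoom 3.529 tcp+26 at [327. 281.]
11.05 [ 0.6081 -0.1893  0.1869] [ 2.311  1.496 -0.411] [ 0.7 -1.1  1.1] 0.05980795761266341
```

View pics/side_12.png

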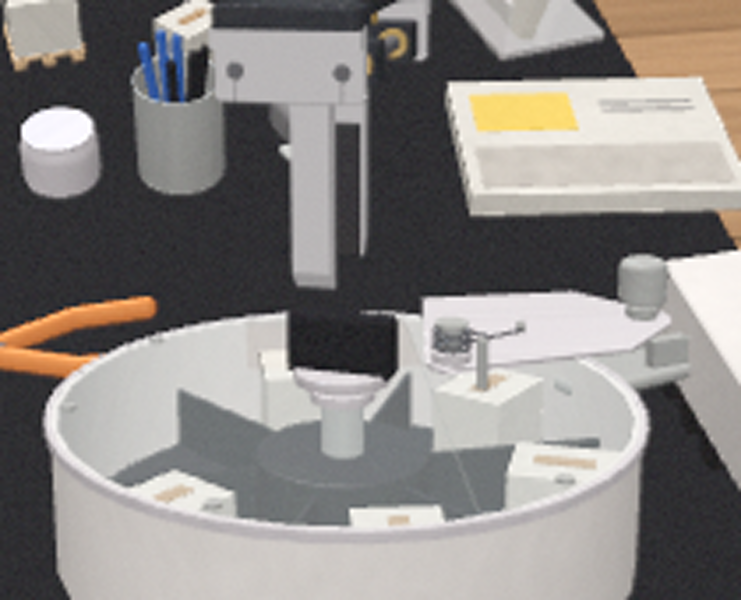

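View pics/top_12.png

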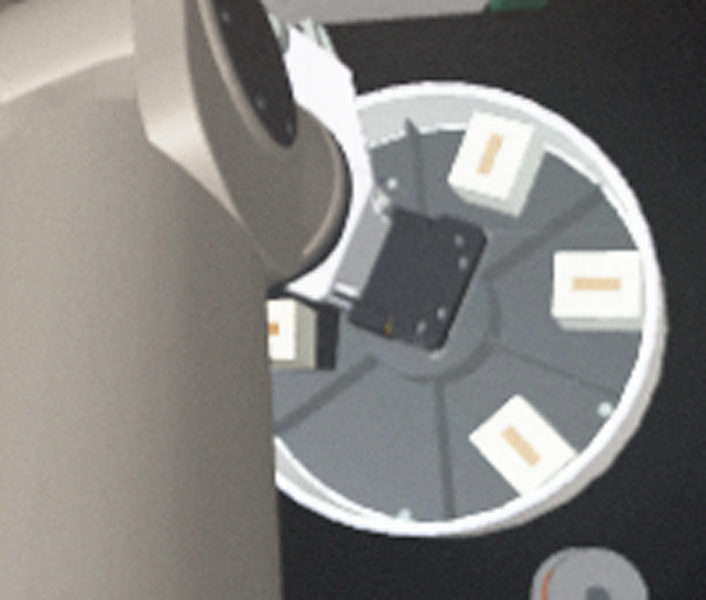

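```bash
python3 -m crank '[[[0.08,0.04,-0.03,0.001,-0.003,-0.001,60],[0.075,-0.02,-0.15,0.001,-0.003,-0.001,60],[0.07,-0.08,-0.28,0.001,-0.003,-0.001,60],[0.07,-0.12,-0.36,0.001,-0.003,-0.001,60],[0.07,-0.12,-0.36,0.001,-0.003,-0.001,60]]]'; python3 hub.py .01 71; python3 look.py 13
```

```text
clock: 11.57
position: [0.6178, -0.199, 0.1486]
tcp_rot: [2.318, 1.486, -0.397]
contact_force: [-0.1, 0.3, 0.0]
opening: 0.06
shift/100mm [-0.034 -0.052 -0.058] turn/pi [-0.0002  0.0006  0.0005] deg 0.1
shift/100mm [-0.034 -0.052 -0.058] turn/pi [-0.0425 -0.4412 -0.8956] deg 179.9
[-0.29  0.44  0.31  1.78  0.39  1.02  0.91]
top zoom 3.529 tcp+26 at [398. 286.]
side zoom 3.529 tcp+26 at [347. 347.]
11.5667 [ 0.6178 -0.199   0.1486] [ 2.318  1.486 -0.397] [-0.1  0.3  0. ] 0.060036955039734836
```

View pics/side_13.png

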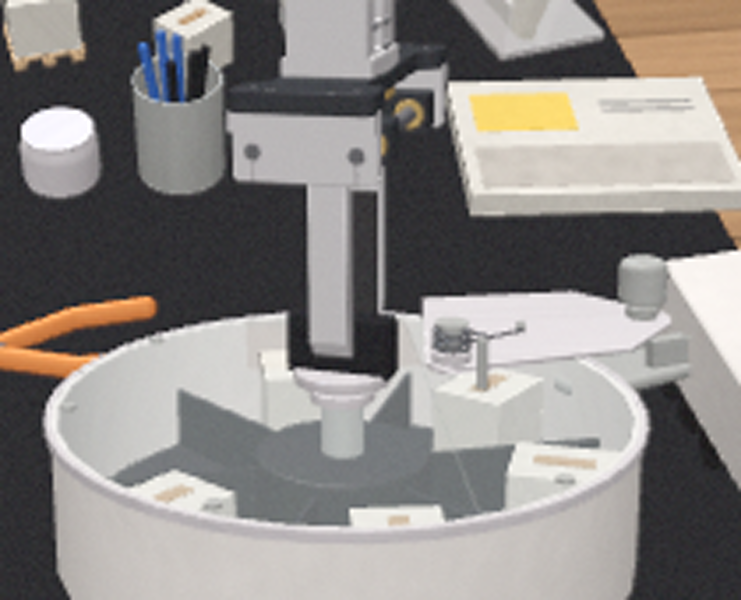

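```bash
python3 -m crank '[[[-0.03,-0.045,-0.04,0,0,0,40],[-0.03,-0.045,-0.04,0,0,0,15],[-0.03,-0.045,-0.04,0,0,0,5],[-0.03,-0.045,-0.04,0,0,0,5],[-0.03,-0.045,-0.04,0,0,0,5]]]' 40; python3 -m crank '[[[0,0,0,0,0,0,5],[0,0,0,0,0,0,5],[0,0,0,0,0,0,5],[0,0,0,0,0,0,5]]]'; python3 hub.py .01 0
```

```text
clock: 12.08
position: [0.6154, -0.204, 0.1474]
tcp_rot: [2.316, 1.485, -0.396]
contact_force: [-8.5, -10.1, 18.6]
opening: 0.0304
clock: 12.42
position: [0.6127, -0.21, 0.1504]
tcp_rot: [2.317, 1.476, -0.405]
contact_force: [-17.2, -16.6, 28.7]
opening: 0.0158
shift/100mm [ 0.017  0.058 -0.076] turn/pi [-0.0155 -0.175  -0.3505] deg 70.6
shift/100mm [ 0.017  0.058 -0.076] turn/pi [0.0283 0.2699 0.544 ] deg 109.4
[-0.29  0.44  0.31  1.79  0.39  1.02  0.91]
```

```bash
python3 - <<'E'
from g import *
from station import manip
G=load();R=G["R"];s=manip.observe();Rt=Ro.from_rotvec(s["tcp_rot"]).as_matrix()
print("drum",R.T@s["contact_force"],"tool",Rt.T@s["contact_force"], s["position"], "axis off drum",R.T@(s["position"]+[0,0,.026]-G["C"]))
E
python3 look.py 14
```

```text
drum [ 29.07621298 -15.46648491  17.67100935] tool [-32.68721684  -4.90710553 -17.44617605] [ 0.61266942 -0.21001729  0.15043354] axis off drum [ 0.00870139 -0.00116466  0.0251889 ]
top zoom 3.529 tcp+26 at [416. 294.]
side zoom 3.529 tcp+26 at [341. 361.]
12.4167 [ 0.6127 -0.21    0.1504] [ 2.317  1.476 -0.405] [-17.2 -16.6  28.7] 0.015824799815677797
```

View pics/side_14.png

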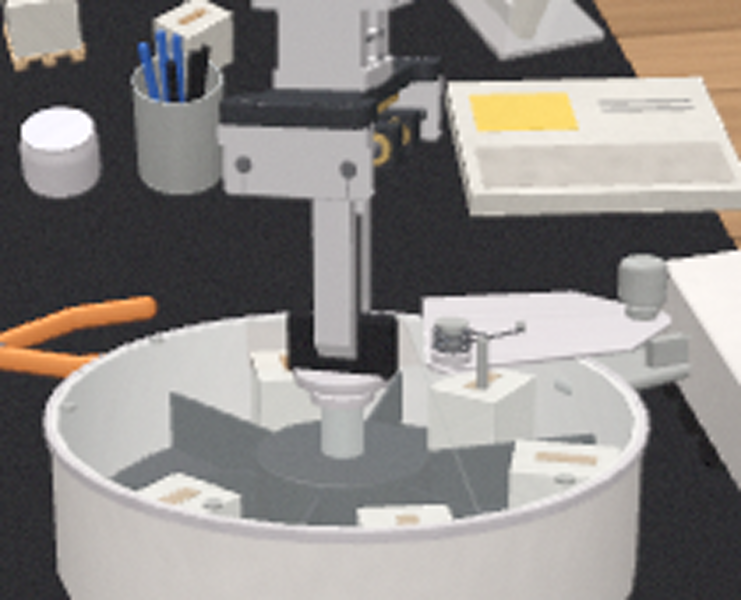

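```bash
python3 -m crank '[[[0,0,0,0,0,0,5],[0,0,0,0,0,0,5]]]'; python3 -m crank '[[[0,0,0,-0.0015,-0.016,-0.032,5],[0,0,0,-0.003,-0.032,-0.064,5],[0,0,0,-0.0043,-0.048,-0.096,5],[0,0,0,-0.006,-0.064,-0.128,5],[0,0,0,-0.007,-0.08,-0.16,5]]]'; python3 hub.py .01 0;python3 look.py 15
```

```text
clock: 12.68
position: [0.6126, -0.2101, 0.1506]
tcp_rot: [2.317, 1.475, -0.404]
contact_force: [-1.0, -2.3, -1.8]
opening: 0.0155
clock: 13.1
position: [0.6126, -0.2101, 0.1505]
tcp_rot: [2.595, 0.755, -0.238]
contact_force: [0.3, -2.0, -4.2]
opening: 0.0155
shift/100mm [ 0.018  0.059 -0.077] turn/pi [-0.0083 -0.0941 -0.1889] deg 38.0
shift/100mm [ 0.018  0.059 -0.077] turn/pi [0.0351 0.3494 0.7063] deg 142.0
[-0.37  0.45  0.43  1.79  0.33  1.    0.4 ]
top zoom 3.529 tcp+26 at [416. 294.]
side zoom 3.529 tcp+26 at [341. 361.]
13.1 [ 0.6126 -0.2101  0.1505] [ 2.595  0.755 -0.238] [ 0.3 -2.  -4.2] 0.015531518384974938
```

View pics/side_15.png

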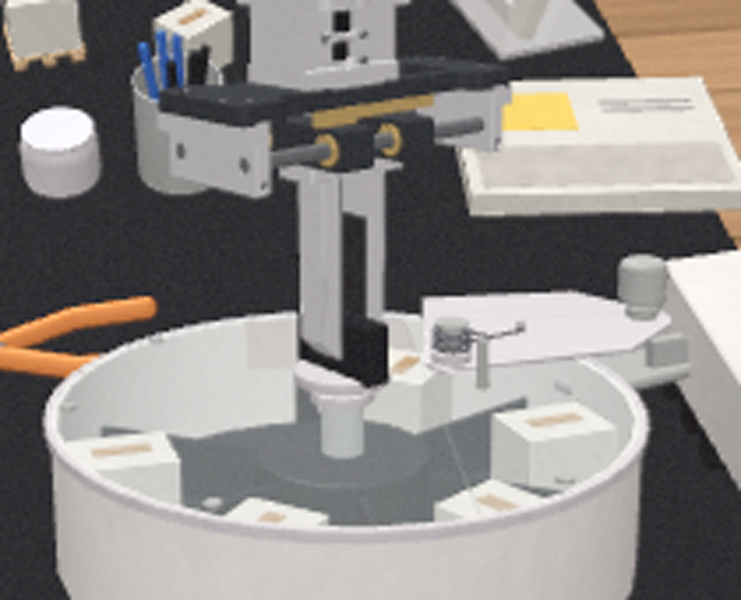

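Carousel turns cleanly. Remaining 38°.

```bash
python3 -m crank '[[[0,0,0,-0.0016,-0.018,-0.036,5],[0,0,0,-0.0033,-0.036,-0.072,5],[0,0,0,-0.005,-0.054,-0.108,5],[0,0,0,-0.0065,-0.072,-0.144,5],[0,0,0,-0.008,-0.09,-0.18,5]]]'; python3 -m crank '[[[0,0,0,-0.0008,-0.008,-0.015,5],[0,0,0,-0.0008,-0.008,-0.015,5],[0,0,0,-0.0008,-0.008,-0.015,5]]]';python3 hub.py .01 0
```

```text
clock: 13.62
position: [0.6126, -0.21, 0.1505]
tcp_rot: [2.681, -0.073, -0.043]
contact_force: [1.3, -2.6, -3.9]
opening: 0.0155
clock: 13.87
position: [0.6127, -0.21, 0.1505]
tcp_rot: [2.677, -0.137, -0.026]
contact_force: [2.1, -3.3, -2.1]
opening: 0.0152
shift/100mm [ 0.017  0.058 -0.077] turn/pi [0.0005 0.0014 0.0012] deg 0.3
shift/100mm [ 0.017  0.058 -0.077] turn/pi [-0.0419 -0.4417 -0.8942] deg 179.7
[-0.48  0.48  0.58  1.8   0.25  0.97 -0.2 ]
```

Release, lift along the axis and look.

```bash
python3 -m crank '[[[0,0,0,0,0,0,30],[0,0,0,0,0,0,50],[0,0,0,0,0,0,60],[0,0,0,0,0,0,60]]]'; python3 -m crank '[[[0.01,0.12,0.24,0,0,0,60],[0.03,0.26,0.54,0,0,0,60],[0.04,0.42,0.85,0,0,0,70],[0.04,0.46,0.95,0,0,0,94]]]';python3 -m crank '[[[-0.1,0.35,0.15,0.03,0,0,94],[-0.2,0.7,0.3,0.06,0,0,94],[-0.3,0.98,0.4,0.1,0,0,94],[-0.3,0.98,0.4,0.145,0,0,94]]]';python3 look.py 16
```

```text
clock: 14.2
position: [0.6128, -0.2099, 0.1506]
tcp_rot: [2.678, -0.135, -0.026]
contact_force: [-0.7, -0.1, 0.8]
opening: 0.0389
clock: 14.53
position: [0.6188, -0.1616, 0.2494]
tcp_rot: [2.679, -0.133, -0.019]
contact_force: [0.8, 1.1, 0.3]
opening: 0.0655
clock: 14.87
position: [0.59, -0.0559, 0.2925]
tcp_rot: [3.127, -0.127, -0.047]
contact_force: [-0.0, 0.6, -1.0]
opening: 0.0916
top zoom 3.529 tcp+26 at [190. 288.]
side zoom 3.529 tcp+26 at [255. -37.]
14.8667 [ 0.59   -0.0559  0.2925] [ 3.127 -0.127 -0.047] [-0.   0.6 -1. ] 0.09158345714700933
```

View pics/top_16.png

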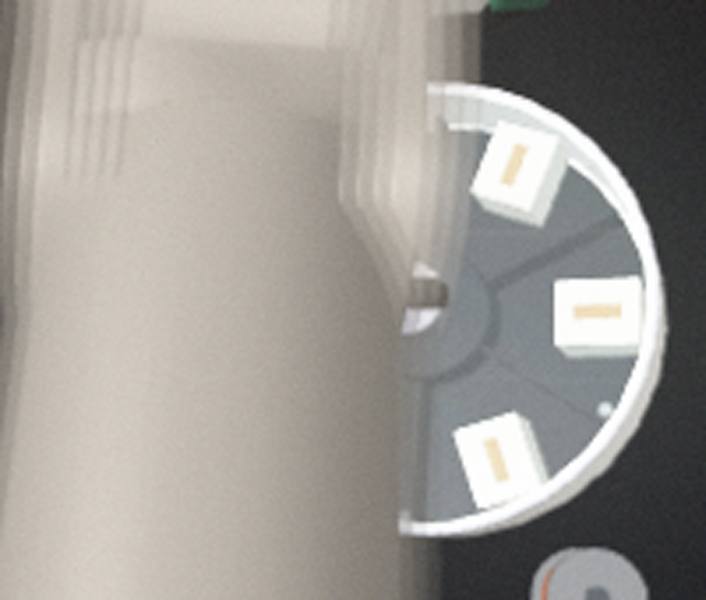

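View pics/side_16.png

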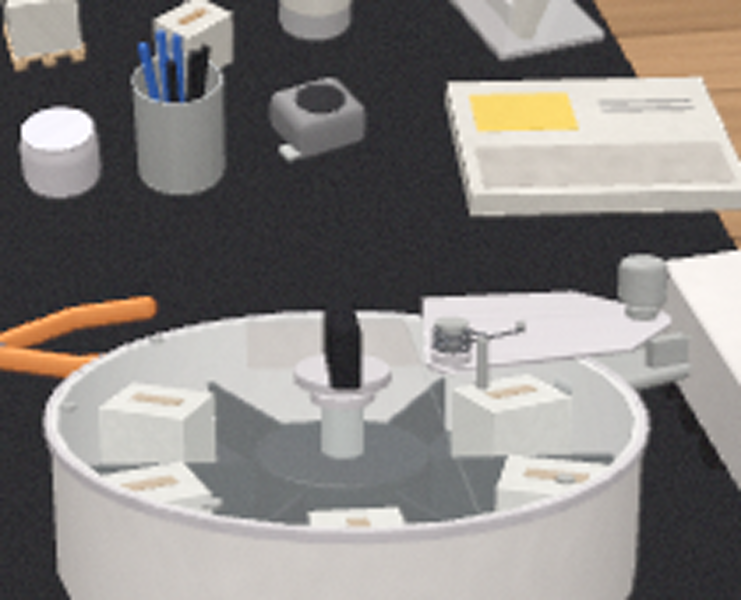

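```bash
python3 - <<'E'
from g import *
from station import optics
import cv2
T=optics.camera("top");S=optics.camera("side")
for c in(T,S):
    for o in("carton_mid","memo_mid","pencup_mid","tape_mid","bottle_mid"): print(o,[(np.round(d["centre"],3),round(d["score"],2)) for d in optics.find_in(c,o)[:2]])
cv2.imwrite("pics/ctop.png",cv2.resize(cv2.imread("pics/top0.png")[150:300,100:260],None,fx=5,fy=4*1.25,interpolation=cv2.INTER_CUBIC)[:600])
cv2.imwrite("pics/cside.png",cv2.resize(S["color"][90:220,190:330,::-1],None,fx=4.5,fy=4.5,interpolation=cv2.INTER_CUBIC))
E
```

```text
carton_mid [(array([0.583, 0.321, 0.047]), 0.72)]
memo_mid [(array([0.456, 0.362, 0.064]), 0.75)]
pencup_mid [(array([0.558, 0.186, 0.055]), 0.55)]
tape_mid [(array([0.671, 0.21 , 0.034]), 0.92)]
bottle_mid [(array([0.688, 0.364, 0.13 ]), 0.73), (array([0.669, 0.207, 0.032]), 0.18)]
carton_mid [(array([0.465, 0.168, 0.041]), 0.71), (array([0.588, 0.323, 0.051]), 0.48)]
memo_mid [(array([0.447, 0.343, 0.049]), 0.78), (array([0.668, 0.198, 0.028]), 0.72)]
pencup_mid [(array([0.554, 0.164, 0.061]), 0.79), (array([ 0.756, -0.135,  0.12 ]), 0.36)]
tape_mid [(array([0.668, 0.198, 0.032]), 0.86)]
bottle_mid [(array([ 0.802, -0.125,  0.136]), 0.65)]
```

View pics/ctop.png

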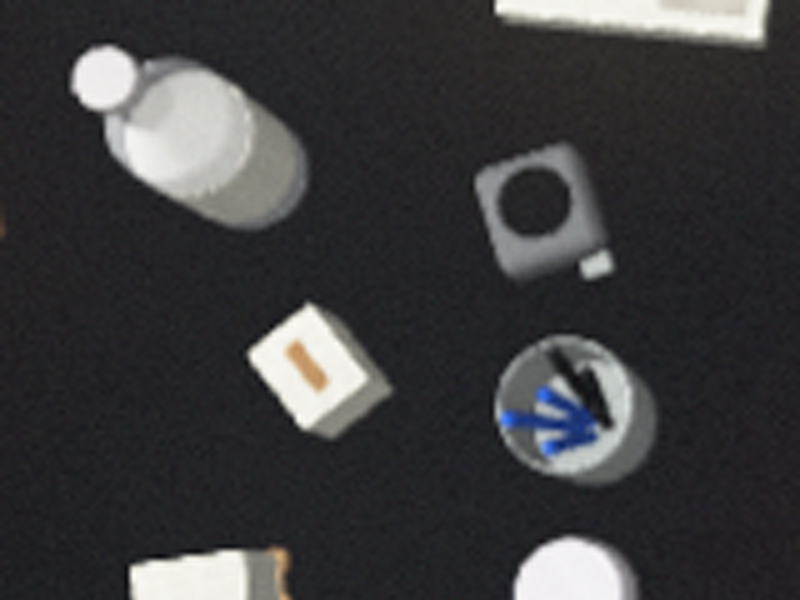

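View pics/cside.png

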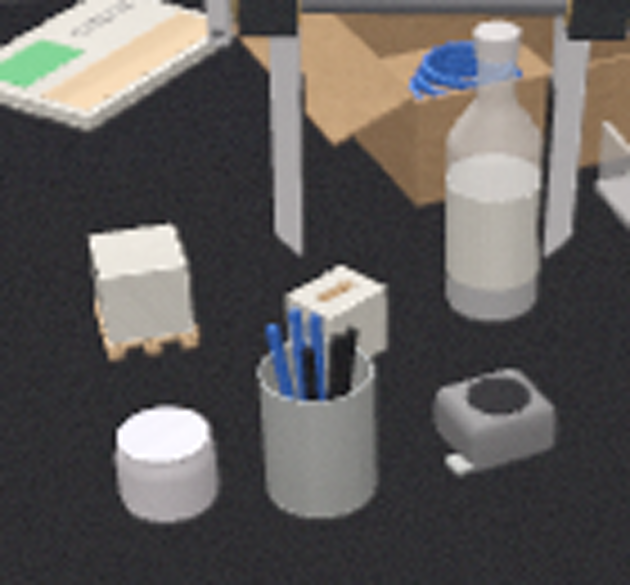

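```bash
python3 - <<'E'
from g import *
S,T=pickle.load(open("cams.pkl","rb"));z=np.array([0,0,1.])
f=lambda a,b:ray(T,(100+(a+.5)/5-.5,150+(b+.5)/5-.5),(0,0,.048),z)
P=[f(310,303),f(248,355),f(310,433),f(370,373)]
for i in range(4):
    d=P[(i+1)%4]-P[i];print(P[i].round(4),round(np.linalg.norm(d),4),np.degrees(np.arctan2(d[1],d[0])).round(1))
print(np.mean(P,0),"flap",f(295,345),f(320,388))
for nm,h,q in(("tip",.125,(0,0)),):pass
E
```

```text
[0.6152 0.3266 0.048 ] 0.0415 131.7
[0.5875 0.3576 0.048 ] 0.0536 -139.2
[0.5469 0.3226 0.048 ] 0.0432 -43.3
[0.5784 0.293  0.048 ] 0.0499 42.4
[0.5819987  0.32493956 0.048     ] flap [0.59291144 0.33319372 0.048     ] [0.57039495 0.31872454 0.048     ]
```

```bash
cat > car.py <<'E'
from g import *
from station import manip
import sys
s=manip.observe();a=np.radians(-48.4)
rows(s,np.array([.583,.323,float(sys.argv[1])-.026]),tool(np.array([0,0,-1.]),np.array([np.cos(a),np.sin(a),0])))
print(s["joints"].round(2),s["position"].round(4))
E
python3 car.py .15
python3 -m crank '[[[0,0.4,0,0,0,-0.03,94],[0,0.8,0,0,0,-0.06,94],[0,1,0,0,0,-0.09,94],[0,1,0,0,0,-0.1,94]]]'; python3 -m crank '[[[0,0.4,0,0,0,-0.03,94],[0,0.8,0,0,0,-0.06,94],[0,1,0,0,0,-0.09,94],[0,1,0,0,0,-0.1,94]]]'; python3 car.py .15
```

```text
shift/100mm [-0.059  3.862 -1.653] turn/pi [ 0.0016 -0.0132 -0.2401] deg 43.3
shift/100mm [-0.059  3.862 -1.653] turn/pi [0.0166 0.002  0.7598] deg 136.8
[-0.44  0.25  0.53  1.65 -0.11  1.31  0.02] [ 0.5889 -0.0632  0.2893]
clock: 15.9
position: [0.5887, 0.0427, 0.2888]
tcp_rot: [3.063, -0.627, -0.061]
contact_force: [0.2, 0.1, -0.8]
opening: 0.0938
clock: 16.23
position: [0.5879, 0.1493, 0.288]
tcp_rot: [2.934, -1.099, -0.066]
contact_force: [0.2, -0.4, -0.9]
opening: 0.0938
shift/100mm [-0.049  1.737 -1.64 ] turn/pi [-0.0032 -0.0132 -0.0408] deg 7.7
shift/100mm [-0.049  1.737 -1.64 ] turn/pi [ 0.02   -0.0049  0.959 ] deg 172.7
[-0.76  0.29  0.53  1.62 -0.17  1.32 -0.91] [0.5879 0.1493 0.288 ]
```

```bash
python3 -m crank '[[[-0.02,0.4,0,0,-0.004,-0.02,94],[-0.04,0.8,0,-0.002,-0.01,-0.04,94],[-0.05,1,0,-0.003,-0.013,-0.04,94],[-0.05,1,0,-0.003,-0.013,-0.04,94]]]'; python3 -m crank '[[[0,0.35,-0.2,0,0,0,94],[0,0.66,-0.45,0,0,0,94],[0,0.66,-0.8,0,0,0,94],[0,0.66,-1,0,0,0,94],[0,0.66,-1,0,0,0,94]]]'; python3 car.py .12
python3 - <<'E'
from look import *
look("17",(150,300,100,260),(90,220,190,330))
E
```

```text
clock: 16.57
position: [0.581, 0.2565, 0.2872]
tcp_rot: [-2.871, 1.273, 0.003]
contact_force: [-0.3, -0.0, -0.3]
opening: 0.0943
clock: 16.98
position: [0.5785, 0.322, 0.1824]
tcp_rot: [2.868, -1.269, -0.008]
contact_force: [-0.1, -0.4, -0.7]
opening: 0.0942
shift/100mm [ 0.045  0.01  -0.884] turn/pi [ 0.0009 -0.0021 -0.0037] deg 0.8
shift/100mm [ 0.045  0.01  -0.884] turn/pi [0.0033 0.0014 0.9963] deg 179.3
[-0.94  0.44  0.46  1.65 -0.21  1.12 -1.26] [0.5785 0.322  0.1824]
top zoom 4.0 tcp+26 at [159. 260.]
side zoom 4 tcp+26 at [282.  60.]
16.9833 [0.5785 0.322  0.1824] [ 2.868 -1.269 -0.008] [-0.1 -0.4 -0.7] 0.0942099162557054
```

View pics/side_17.png

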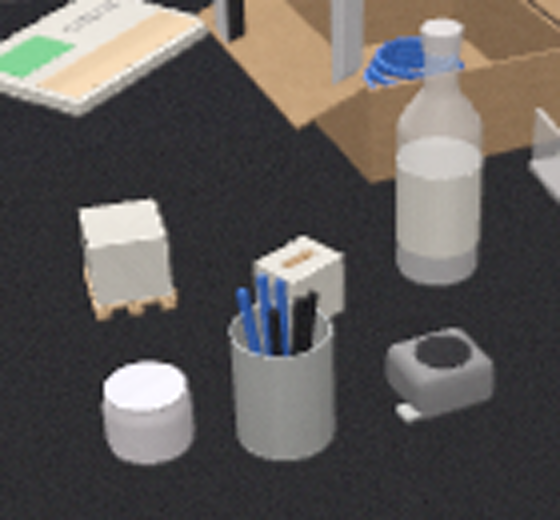

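View pics/top_17.png

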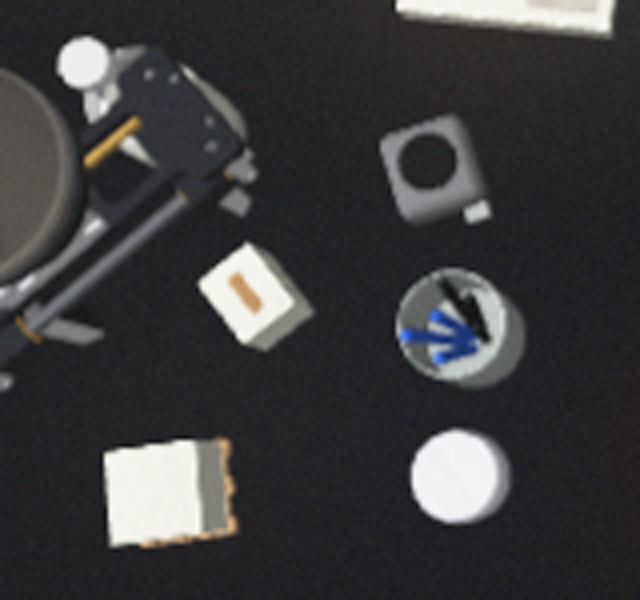

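```bash
python3 - <<'E'
from g import *
import cv2
S,T=pickle.load(open("cams.pkl","rb"));p=np.array([.5785,.322,.1824]);Rt=Ro.from_rotvec([2.868,-1.269,-.008]).as_matrix();print(Rt.round(2))
a=tri([(S,np.array([190+231/4,90+40/4])),(T,np.array([100+99/4,150+336/4]))]);b=tri([(S,np.array([190+347/4,90+82/4])),(T,np.array([100+243/4,150+207/4]))])
for q in(a,b):print(q[0].round(4),q[1].round(1),"tool",(Rt.T@(q[0]-p)).round(4))
im=cv2.imread("pics/top_17.png")[150:400,50:300];cv2.imwrite("pics/t17z.png",cv2.resize(im,None,fx=2.4,fy=2.4))
E
```

```text
[[ 0.67 -0.74 -0.01]
 [-0.74 -0.67 -0.  ]
 [-0.    0.01 -1.  ]]
[0.5399 0.3517 0.2108] [-2.1  0.4 -0.  -1.7] tool [-0.048   0.0088 -0.0283]
[0.612  0.2764 0.2112] [-2.   0.4  0.  -1.7] tool [ 0.0562  0.0061 -0.0289]
```

View pics/t17z.png

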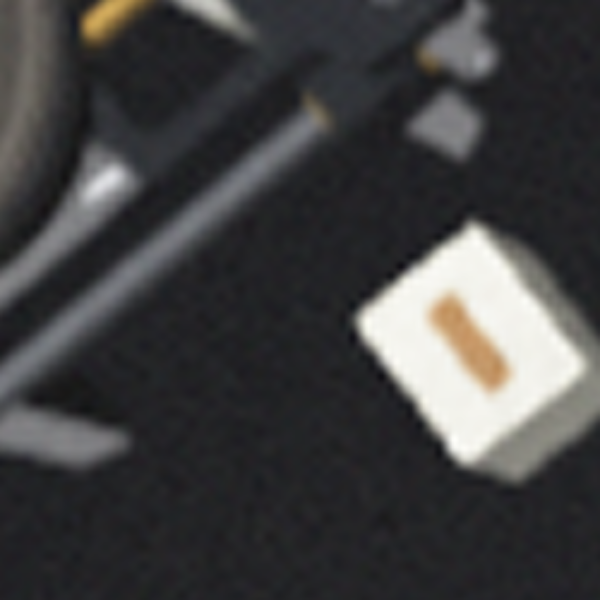

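```bash
python3 -m crank '[[[0.04,0.01,-0.3,0.001,-0.002,-0.004,94],[0.045,0.01,-0.6,0.001,-0.002,-0.004,94],[0.045,0.01,-0.9,0.001,-0.002,-0.004,94],[0.045,0.01,-1,0.001,-0.002,-0.004,94],[0.045,0.01,-1,0.001,-0.002,-0.004,94]]]'; python3 car.py .0135
python3 - <<'E'
from look import *
look("18",(150,300,100,260),(90,220,190,330))
E
```

```text
clock: 17.5
position: [0.5855, 0.3224, 0.0871]
tcp_rot: [-2.86, 1.291, -0.003]
contact_force: [0.8, -0.9, 0.0]
opening: 0.094
shift/100mm [-0.025  0.006 -0.996] turn/pi [-0.0009  0.0011  0.001 ] deg 0.3
shift/100mm [-0.025  0.006 -0.996] turn/pi [ 0.0017  0.0014 -0.999 ] deg 179.8
[-0.91  0.53  0.43  1.72 -0.27  0.94 -1.22] [0.5855 0.3224 0.0871]
top zoom 4.0 tcp+26 at [217. 272.]
side zoom 4 tcp+26 at [297. 183.]
17.5 [0.5855 0.3224 0.0871] [-2.86   1.291 -0.003] [ 0.8 -0.9  0. ] 0.09400150883986448
```

View pics/side_18.png

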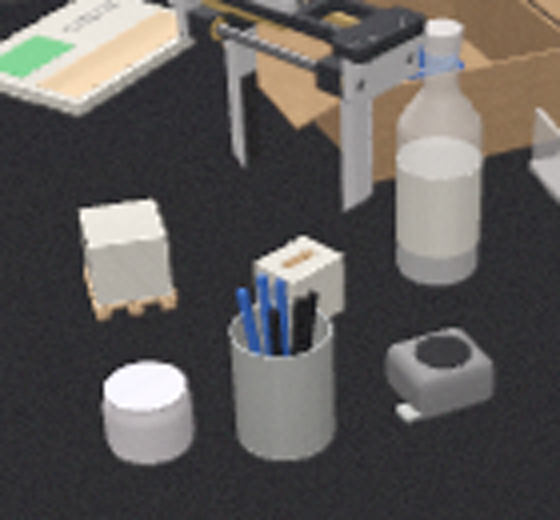

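View pics/top_18.png

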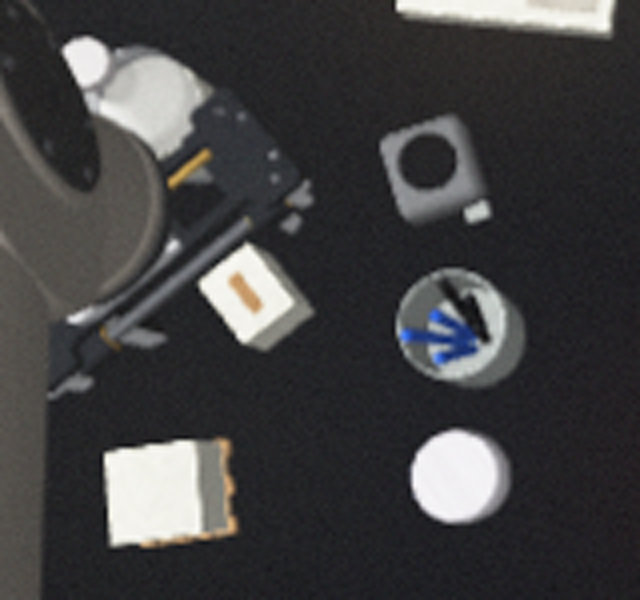

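```bash
python3 -m crank '[[[-0.025,0.006,-0.2,-0.001,0.001,0.001,94],[-0.025,0.006,-0.4,-0.001,0.001,0.001,94],[-0.025,0.006,-0.55,-0.001,0.001,0.001,94],[-0.025,0.006,-0.6,-0.001,0.001,0.001,94]]]';python3 -m crank '[[[-0.01,0,-0.2,0,0,0,94],[-0.01,0,-0.36,0,0,0,94],[-0.01,0,-0.36,0,0,0,94]]]'; python3 car.py .0135
python3 - <<'E'
from look import *
look("19",(150,300,100,260),(90,220,190,330))
E
```

```text
clock: 17.93
position: [0.5849, 0.3242, 0.0303]
tcp_rot: [-2.862, 1.286, -0.004]
contact_force: [0.5, 0.8, 0.1]
opening: 0.0941
clock: 18.18
position: [0.5837, 0.3242, -0.0061]
tcp_rot: [-2.863, 1.286, -0.003]
contact_force: [-0.4, -0.3, -1.0]
opening: 0.0938
shift/100mm [-0.007 -0.012 -0.064] turn/pi [-0.0007  0.001  -0.0001] deg 0.2
shift/100mm [-0.007 -0.012 -0.064] turn/pi [-0.0016 -0.0011  0.9999] deg 180.0
[-0.88  0.64  0.38  1.77 -0.32  0.78 -1.18] [ 0.5837  0.3242 -0.0061]
top zoom 4.0 tcp+26 at [260. 294.]
side zoom 4 tcp+26 at [299. 292.]
18.1833 [ 0.5837  0.3242 -0.0061] [-2.863  1.286 -0.003] [-0.4 -0.3 -1. ] 0.09376815762539419
```

View pics/side_19.png

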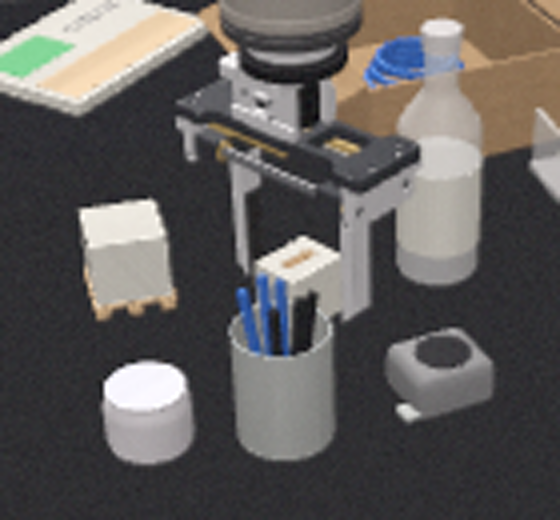

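View pics/top_19.png

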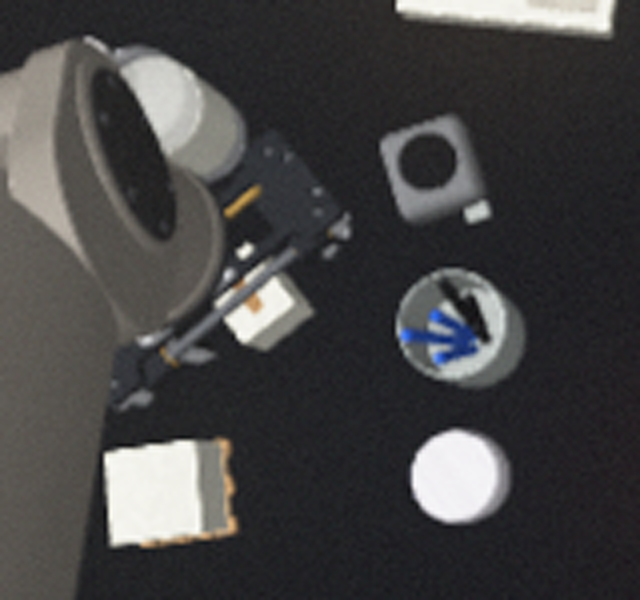

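```bash
python3 -m crank '[[[0,-0.01,-0.04,0,0,0,70],[0,-0.01,-0.05,0,0,0,45],[0,-0.01,-0.05,0,0,0,35],[0,-0.01,-0.05,0,0,0,30],[0,-0.01,-0.05,0,0,0,30]]]' 20; python3 -m crank '[[[0,0,0,0,0,0,30],[0,0,0,0,0,0,30],[0,0,0,0,0,0,30],[0,0,0,0,0,0,30]]]'; python3 -m crank '[[[0,0,0.2,0,0,0,30],[0,0,0.4,0,0,0,30],[0,0,0.65,0,0,0,30],[0,0,1,0,0,0,30],[0,0,1,0,0,0,30]]]'
python3 - <<'E'
from look import *
look("20",(150,300,100,260),(90,220,190,330))
E
```

```text
clock: 18.7
position: [0.585, 0.3237, -0.0085]
tcp_rot: [-2.86, 1.286, -0.006]
contact_force: [0.5, -0.1, 0.1]
opening: 0.064
clock: 19.03
position: [0.585, 0.3238, -0.0085]
tcp_rot: [-2.86, 1.285, -0.006]
contact_force: [-0.7, 0.4, 1.5]
opening: 0.042
clock: 19.45
position: [0.5879, 0.3249, 0.0976]
tcp_rot: [-2.854, 1.284, -0.011]
contact_force: [0.1, 0.2, -0.5]
opening: 0.042
top zoom 4.0 tcp+26 at [207. 265.]
side zoom 4 tcp+26 at [300. 169.]
19.45 [0.5879 0.3249 0.0976] [-2.854  1.284 -0.011] [ 0.1  0.2 -0.5] 0.042038358115836026
```

View pics/side_20.png

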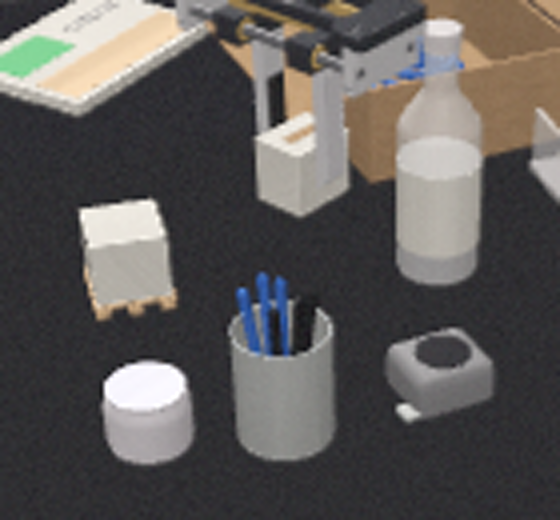

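```bash
cat > ins.py <<'E'
from g import *
from station import manip
import sys
G=load();R=G["R"];C=G["C"];n=R[:,2];s=manip.observe()
h=float(sys.argv[1])  # clearance of carton bottom above floor
rows(s,C+R@np.array([-.093,-.001,-.068+h-.0085]),tool(-n,R[:,1]));print(s["position"].round(4),s["joints"].round(2),"F",s["contact_force"].round(1))
p=s["position"];q=R.T@(p-C);print("carton bottom drum",(q+[0,0,.0085]).round(4))
E
python3 -m crank '[[[0,0,0.4,0,0,0,30],[0,-0.1,0.8,0,0,0,30],[0,-0.3,1,0,0,0.03,30],[0,-0.6,1,0,0,0.06,30],[0,-0.9,1,0,0,0.09,30]]]'; python3 -m crank '[[[0,-0.35,0.3,0,0,0.03,30],[0,-0.7,0.6,0,0,0.06,30],[0,-1,0.8,0,0,0.09,30],[0,-1,0.8,0,0,0.09,30]]]'; python3 ins.py .08
```

```text
clock: 19.97
position: [0.5855, 0.2341, 0.1928]
tcp_rot: [-3.013, 0.859, -0.006]
contact_force: [0.2, -0.3, -1.1]
opening: 0.0415
clock: 20.3
position: [0.5872, 0.1272, 0.2764]
tcp_rot: [-3.102, 0.426, -0.011]
contact_force: [1.2, 0.1, 0.1]
opening: 0.0419
shift/100mm [ 0.336 -2.561 -1.646] turn/pi [-0.1472  0.0293  0.0546] deg 28.7
shift/100mm [ 0.336 -2.561 -1.646] turn/pi [-0.0365 -0.2081 -0.9211] deg 170.1
[0.5872 0.1272 0.2764] [-0.68  0.24  0.44  1.69 -0.11  1.23 -0.48] F [1.2 0.1 0.1]
carton bottom drum [-0.2454 -0.0592  0.2712]
```

```bash
python3 -m crank '[[[0.05,-0.3,0,-0.03,0.006,0.011,30],[0.1,-0.65,0,-0.06,0.012,0.022,30],[0.15,-1,0,-0.09,0.018,0.033,30],[0.15,-1,0,-0.12,0.024,0.044,30],[0.15,-1,0,-0.147,0.0293,0.0546,30]]]'; python3 ins.py .08;python3 -m crank '[[[0.05,-0.35,-0.15,0,0,0,30],[0.1,-0.7,-0.3,0,0,0,30],[0.13,-0.95,-0.4,0,0,0,30],[0.13,-0.95,-0.4,0,0,0,30]]]';python3 ins.py .08
```

```text
clock: 20.72
position: [0.6024, 0.0253, 0.2759]
tcp_rot: [2.674, -0.132, -0.032]
contact_force: [-0.1, 1.3, -1.1]
opening: 0.0416
shift/100mm [ 0.183 -1.542 -1.64 ] turn/pi [ 0.0015 -0.0003  0.0005] deg 0.3
shift/100mm [ 0.183 -1.542 -1.64 ] turn/pi [-0.0438 -0.4438 -0.8946] deg 179.9
[0.6024 0.0253 0.2759] [-0.77  0.37  0.48  1.62  0.26  1.39 -0.48] F [-0.1  1.3 -1.1]
carton bottom drum [-0.1561 -0.0342  0.2263]
clock: 21.05
position: [0.6134, -0.0758, 0.2332]
tcp_rot: [2.67, -0.139, -0.039]
contact_force: [-0.4, -1.4, 0.2]
opening: 0.0421
shift/100mm [ 0.074 -0.531 -1.213] turn/pi [ 0.0026 -0.0015  0.0025] deg 0.7
shift/100mm [ 0.074 -0.531 -1.213] turn/pi [-0.0468 -0.4446 -0.8926] deg 179.7
[ 0.6134 -0.0758  0.2332] [-0.64  0.39  0.51  1.7   0.28  1.24 -0.37] F [-0.4 -1.4  0.2]
carton bottom drum [-0.0859 -0.0135  0.1439]
```

```bash
python3 -m crank '[[[0.04,-0.1,-0.3,0.0026,-0.0015,0.0025,30],[0.08,-0.22,-0.6,0.0026,-0.0015,0.0025,30],[0.09,-0.35,-0.9,0.0026,-0.0015,0.0025,30],[0.09,-0.46,-0.99,0.0026,-0.0015,0.0025,30],[0.09,-0.46,-0.99,0.0026,-0.0015,0.0025,30]]]'; python3 ins.py .08; python3 look.py 21
```

```text
clock: 21.47
position: [0.62, -0.1244, 0.1317]
tcp_rot: [2.676, -0.132, -0.038]
contact_force: [0.1, -0.1, 0.8]
opening: 0.0416
shift/100mm [ 0.007 -0.045 -0.198] turn/pi [ 0.0007 -0.0016  0.0009] deg 0.4
shift/100mm [ 0.007 -0.045 -0.198] turn/pi [-0.046  -0.4428 -0.8953] deg 180.0
[ 0.62   -0.1244  0.1317] [-0.55  0.5   0.5   1.79  0.26  1.02 -0.34] F [ 0.1 -0.1  0.8]
carton bottom drum [-0.0881 -0.0022  0.0317]
top zoom 3.529 tcp+26 at [279. 287.]
side zoom 3.529 tcp+26 at [326. 274.]
21.4667 [ 0.62   -0.1244  0.1317] [ 2.676 -0.132 -0.038] [ 0.1 -0.1  0.8] 0.04162954280410061
```

View pics/side_21.png

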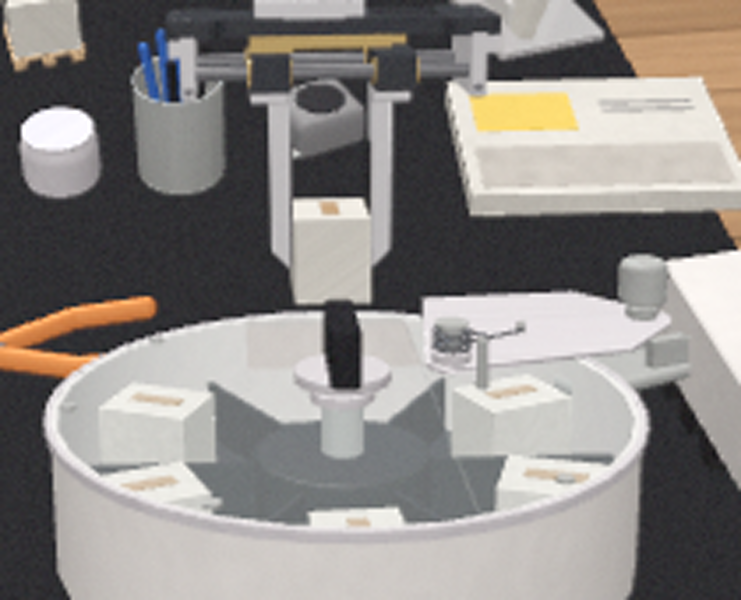

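View pics/top_21.png

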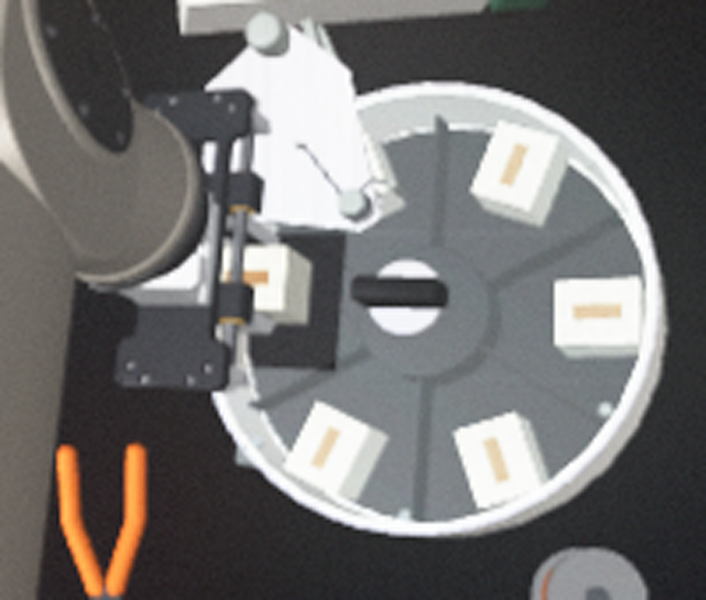

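```bash
cat > ov.py <<'E'
from g import *
from station import optics,manip
import cv2,sys
G=load();R=G["R"];C=G["C"];s=manip.observe();Rt=Ro.from_rotvec(s["tcp_rot"]).as_matrix();p=s["position"]
def box(c,im,pts,col,off,f):
    q=((proj(c,pts)-off+.5)*f).astype(int);cv2.polylines(im,[q.reshape(-1,1,2)],True,col,1)
for n,r in(("top",(130,280,260,420)),("side",(170,300,240,400))):
    c=optics.camera(n);f=5 if n=="top" and 0 else 4.6
    im=cv2.resize(np.ascontiguousarray(c["color"][r[0]:r[1],r[2]:r[3],::-1]),None,fx=f,fy=f,interpolation=cv2.INTER_CUBIC);off=np.array([r[2],r[0]])
    D=lambda l:C+np.array(l)@R.T
    box(c,im,D([[-.135,-.048,0],[-.135,.048,0],[-.048,.048,0],[-.048,-.048,0]]),(0,0,255),off,f)
    box(c,im,D([[-.028,-.008,.046],[-.028,.008,.046],[.028,.008,.046],[.028,-.008,.046]]),(0,255,0),off,f)
    for z in(-.0085,-.0565): box(c,im,p+np.array([[a,b,z] for a,b in((-.021,-.026),(.021,-.026),(.021,.026),(-.021,.026))])@Rt.T,(255,0,0),off,f)
    cv2.imwrite(f"pics/ov_{n}_{sys.argv[1]}.png",im)
E
python3 ov.py 1
```

```text
(no output)
```

View pics/ov_top_1.png

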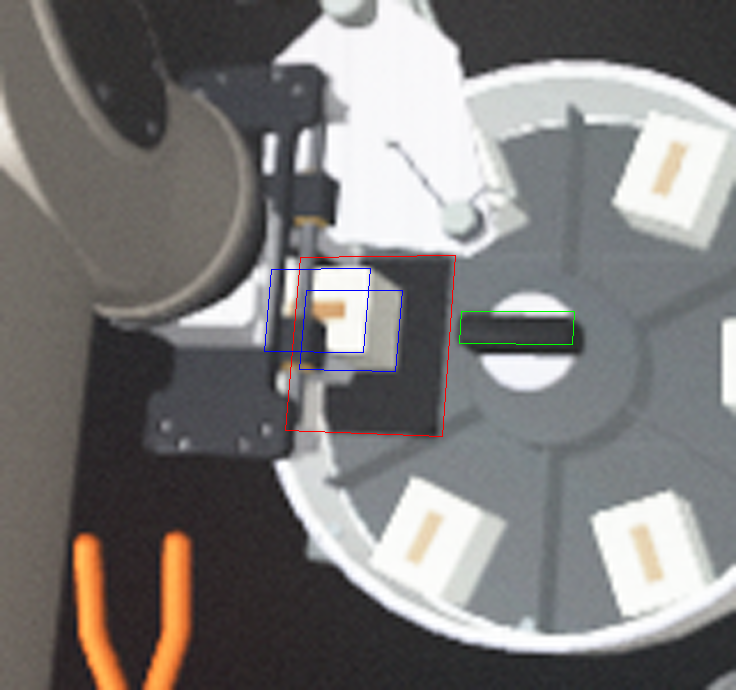

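View pics/ov_side_1.png

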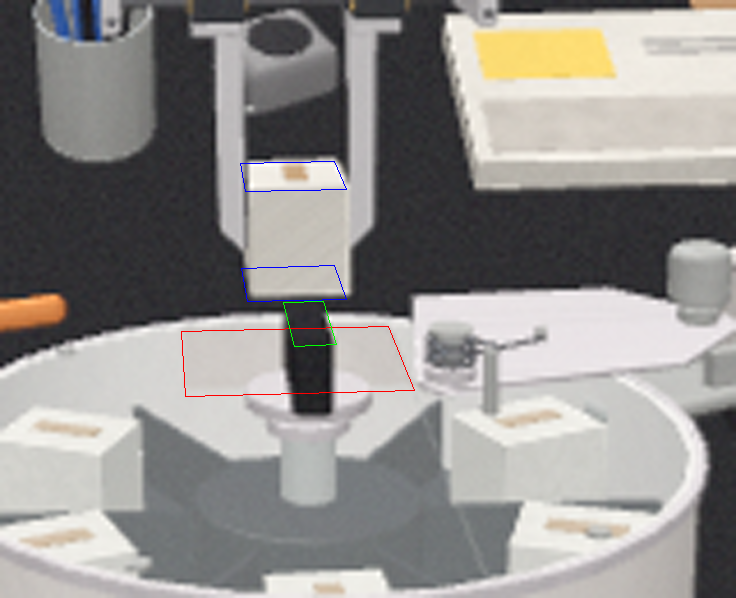

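```bash
python3 -m crank '[[[0.007,-0.05,-0.2,0.001,-0.0016,0.001,30],[0,-0.13,-0.36,0.001,-0.0016,0.001,30],[-0.01,-0.2,-0.52,0.001,-0.0016,0.001,30],[-0.01,-0.24,-0.6,0.001,-0.0016,0.001,30],[-0.01,-0.24,-0.6,0.001,-0.0016,0.001,30]]]'; python3 ins.py .003; python3 ov.py 2
```

```text
clock: 22.08
position: [0.6221, -0.1448, 0.0752]
tcp_rot: [2.683, -0.127, -0.021]
contact_force: [0.4, 0.1, -1.1]
opening: 0.0419
shift/100mm [-0.047 -0.181 -0.323] turn/pi [-0.0012  0.002  -0.0013] deg 0.5
shift/100mm [-0.047 -0.181 -0.323] turn/pi [0.0394 0.4401 0.8967] deg 179.9
[ 0.6221 -0.1448  0.0752] [-0.5   0.57  0.49  1.83  0.25  0.88 -0.34] F [ 0.4  0.1 -1.1]
carton bottom drum [-0.0952  0.0019 -0.0278]
```

View pics/ov_side_2.png

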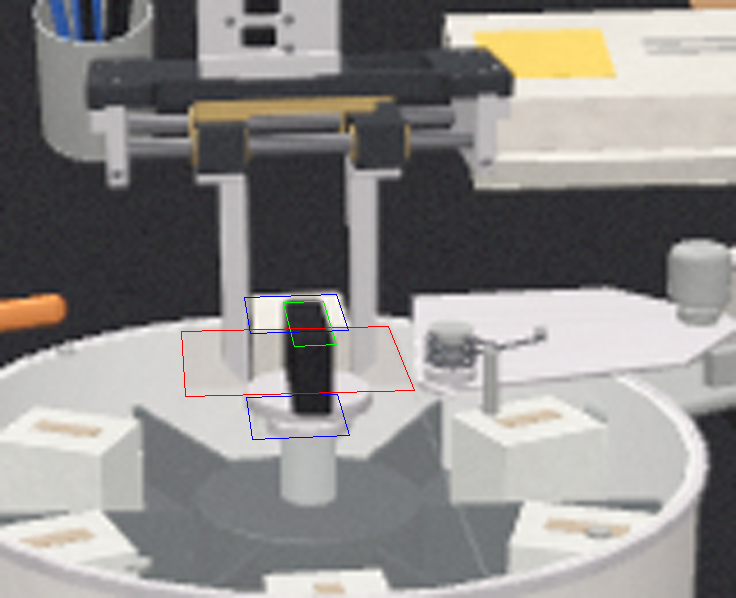

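View pics/ov_top_2.png

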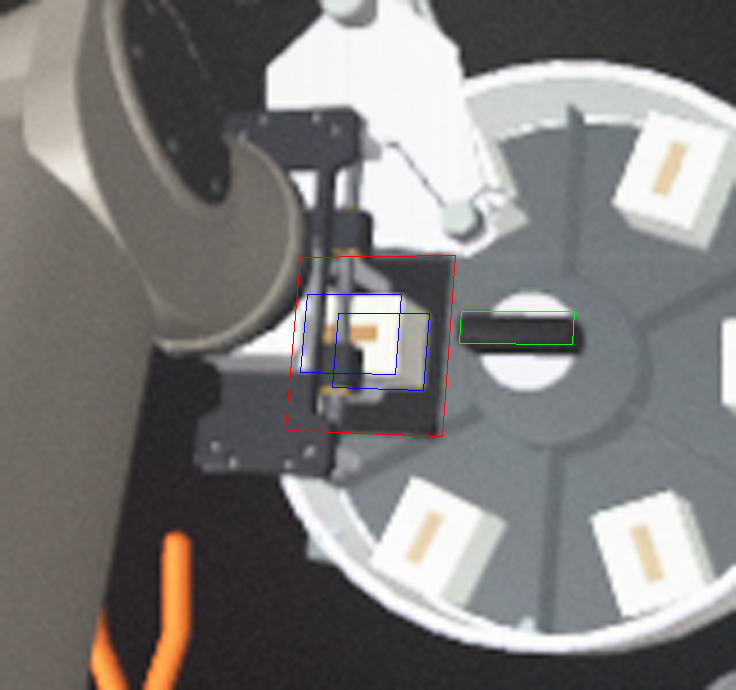

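```bash
python3 -m crank '[[[-0.012,-0.05,-0.09,0,0,0,30],[-0.025,-0.1,-0.18,-0.001,0.002,-0.001,30],[-0.035,-0.14,-0.26,-0.001,0.002,-0.001,30],[-0.04,-0.15,-0.27,-0.001,0.002,-0.001,30],[-0.04,-0.15,-0.27,-0.001,0.002,-0.001,30]]]'; python3 ins.py .002
```

```text
clock: 22.6
position: [0.6184, -0.1599, 0.0488]
tcp_rot: [2.679, -0.13, -0.03]
contact_force: [0.6, -0.4, -1.5]
opening: 0.0422
shift/100mm [-0.01  -0.035 -0.068] turn/pi [-0.0002  0.0001 -0.0001] deg 0.0
shift/100mm [-0.01  -0.035 -0.068] turn/pi [0.0428 0.4416 0.8961] deg 180.0
[ 0.6184 -0.1599  0.0488] [-0.48  0.6   0.49  1.85  0.25  0.83 -0.33] F [ 0.6 -0.4 -1.5]
carton bottom drum [-0.0932 -0.0004 -0.0583]
```

```bash
python3 -m crank '[[[-0.005,-0.018,-0.035,0,0,0,30],[-0.01,-0.033,-0.065,0,0,0,30],[-0.01,-0.033,-0.065,0,0,0,30]]]'; python3 ins.py 0; python3 -m crank '[[[0,-0.01,-0.02,0,0,0,30],[0,-0.01,-0.02,0,0,0,30]]]'; python3 ins.py 0
```

```text
clock: 22.85
position: [0.617, -0.1635, 0.0418]
tcp_rot: [2.679, -0.13, -0.031]
contact_force: [0.1, 0.0, 0.2]
opening: 0.0416
shift/100mm [ 0.003 -0.008 -0.017] turn/pi [-0.0001 -0.0001 -0.0001] deg 0.0
shift/100mm [ 0.003 -0.008 -0.017] turn/pi [0.0431 0.4417 0.896 ] deg 180.0
[ 0.617  -0.1635  0.0418] [-0.47  0.61  0.48  1.86  0.25  0.82 -0.33] F [0.1 0.  0.2]
carton bottom drum [-0.0929 -0.0014 -0.0662]
clock: 23.02
position: [0.6182, -0.1641, 0.0406]
tcp_rot: [2.68, -0.13, -0.028]
contact_force: [1.0, 3.1, 7.2]
opening: 0.0415
shift/100mm [-0.009 -0.002 -0.004] turn/pi [-0.0002  0.0005 -0.0003] deg 0.1
shift/100mm [-0.009 -0.002 -0.004] turn/pi [0.0421 0.4415 0.8962] deg 180.0
[ 0.6182 -0.1641  0.0406] [-0.47  0.62  0.48  1.86  0.25  0.81 -0.33] F [1.  3.1 7.2]
carton bottom drum [-0.0931 -0.0001 -0.0675]
```

Floor contact (7 N along the axis). Release gently and withdraw along the axis.

```bash
python3 -m crank '[[[0,0,0,0,0,0,46],[0,0,0,0,0,0,50],[0,0,0,0,0,0,54],[0,0,0,0,0,0,54],[0,0,0,0,0,0,54]]]'; python3 -m crank '[[[0.005,0.05,0.1,0,0,0,54],[0.012,0.13,0.27,0,0,0,54],[0.022,0.23,0.47,0,0,0,54],[0.03,0.3,0.62,0,0,0,54],[0.03,0.3,0.62,0,0,0,54]]]'; python3 -m crank '[[[0.005,0.1,0.2,0,0,0,54],[0.012,0.2,0.4,0,0,0,54],[0.022,0.35,0.7,0,0,0,54],[0.03,0.45,0.9,0,0,0,54],[0.03,0.45,0.9,0,0,0,54]]]'; python3 ov.py 3
```

```text
clock: 23.43
position: [0.618, -0.1641, 0.0405]
tcp_rot: [2.68, -0.13, -0.028]
contact_force: [-0.0, 0.4, -0.8]
opening: 0.0539
clock: 23.85
position: [0.6232, -0.1321, 0.1057]
tcp_rot: [2.681, -0.129, -0.022]
contact_force: [0.9, -0.0, -0.1]
opening: 0.0541
clock: 24.27
position: [0.6283, -0.0847, 0.1993]
tcp_rot: [2.684, -0.127, -0.015]
contact_force: [1.0, 0.6, 0.1]
opening: 0.0539
```

View pics/ov_side_3.png

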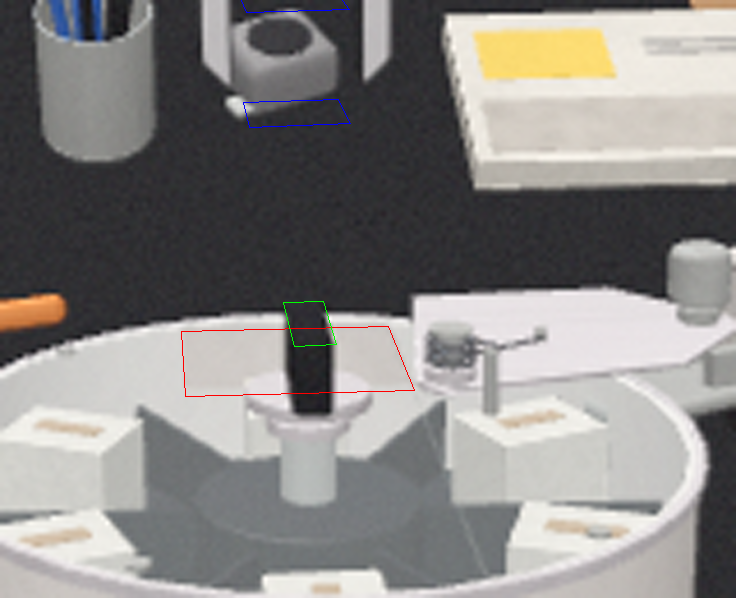

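View pics/ov_top_3.png

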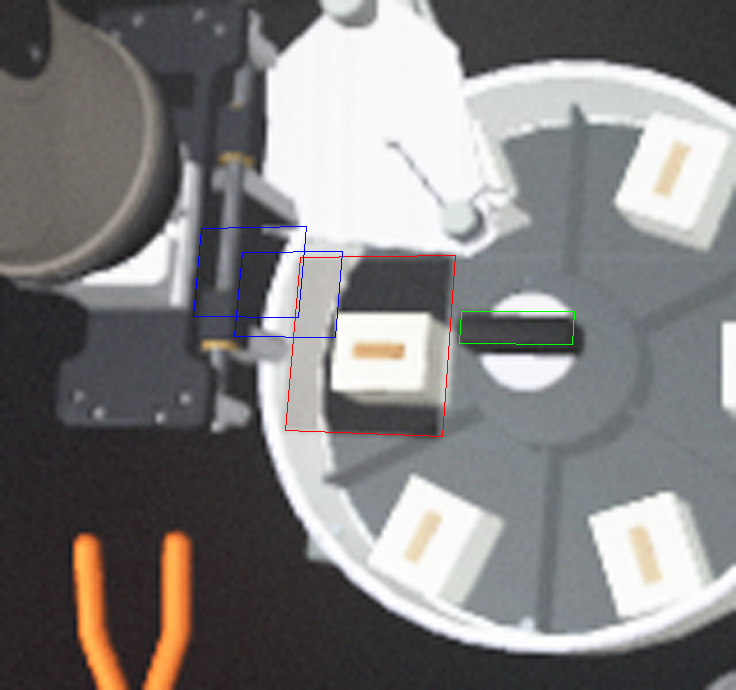

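```bash
python3 - <<'E'
from g import *
S,T=pickle.load(open("cams.pkl","rb"));G=load();R=G["R"];C=G["C"];n=R[:,2];f=3.529
def kn(t,s):
    t=np.array([260+t[0]/f,120+t[1]/f]);s=np.array([210+s[0]/f,150+s[1]/f])
    P=least_squares(lambda P:np.r_[proj(T,P+n*.013)[0]-t,proj(S,P)[0]-s],[.7,-.1,.15]).x;return R.T@(P-C)
a=kn((167,286),(325,264));b=kn((267,34),(642,280));print(a,b)
v=G["V"];k0=np.arctan2(*(a-v)[1::-1]);k1=np.arctan2(*(b-v)[1::-1]);print((k0-k1)%(2*np.pi))
E
python3 - <<'E'
from look import *
look("22",(0,420,0,560),(0,420,0,560))
E
```

```text
[-0.16047735  0.00136893  0.0284871 ] [-0.10158047  0.18052908  0.03050148]
1.5157336808425619
top zoom 1.429 tcp+26 at [465. 276.]
side zoom 1.429 tcp+26 at [433. 271.]
24.3667 [ 0.6263 -0.0868  0.196 ] [ 2.682 -0.128 -0.021] [-0.3 -0.2 -0.3] 0.053829776294408785
```

View pics/side_22.png

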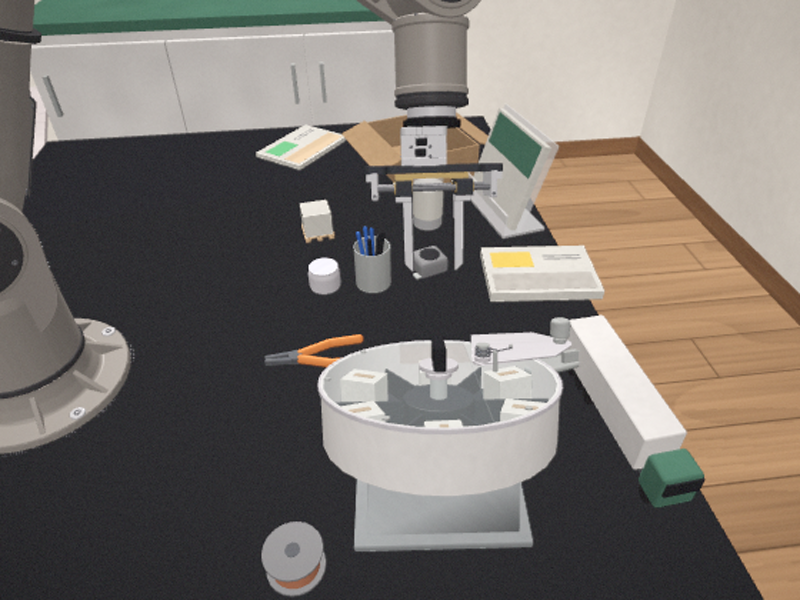

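The shutter measures about 1.52 rad, and the knob's height above the cover differs by only about 2 mm from the start, so it is down. The bystanders look undisturbed. I am handing in.

```bash
python3 -c "
from station import job; print(job.job_done())"
```

```text
the job is handed in; nothing more can be done
None
```

I refilled the dispenser and handed the job in at about 24.4 s on the robot's clock. The hand-in gave no verdict.

- **Shutter:** I lifted the plunger about 18 mm, swung the shutter past the striker and lowered the plunger behind it. After I let go it stayed open. The last camera check put the shutter at about 1.52 rad. The knob's height was within about 2 mm of its starting height, so the plunger is down.
- **Carousel:** I turned it about 71° clockwise by the hub knob. Afterwards the bar lay along the drum's x to within about 2°, with the empty compartment under the opening.
- **Carton:** I lowered it tilted to match the compartment floor, felt about 7 N when it touched, then released it and withdrew the gripper along the axis. The last overhead picture shows it standing in the compartment. Its centre is about 93 mm from the axis, which is roughly the middle of the compartment. I judged upright from that picture and did not measure it.
- **Bystanders:** In the last side picture they looked unmoved; I did not measure their positions again.

Two things disagreed along the way:

- **Fingertip offset:** The real fingertips sit about 26 mm short of the reported TCP along the tool axis. I first took this for a vertical offset.
- **Off-centre hub grip:** Because of that, I first closed on the hub knob off-centre, with about 33 N sideways on the tool. I relaxed that before turning and used the corrected offset from then on.

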